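# Switch the bench supply to its high range and set the voltage

### The arm

A 6-joint arm with a two-finger parallel gripper is mounted at the origin on the work surface. World frame = base frame: x ahead of the robot, y to its left, z up, the work surface at z = 0. Lengths are in m, angles in rad, forces in N, time in s.
With the tool pointing down it reaches from about 0.35 to 0.975 m from the base axis. Payload 4.9 kg.
Tool frame: the origin (TCP) lies at the very end of the fingers, on their centre line; the grasp point (between the pads) lies 19 mm behind it (ctrl.grasp_offset is the distance from the TCP to the grasp point, in m); y points along the fingers, z is the direction in which the jaws open and shut, and the axes are right-handed (so a half turn about y gives the same grasp; the last joint's range is limited). The gripper opens to 85 mm and grips with 20 to 120 N. Pads are 22 mm wide; open, the fingers measure 114 mm over their backs; the gripper's body (76 mm by 85 mm) begins 54 mm behind the grasp point. The pads swing forward as they close: fully open they stand 13 mm farther back than shut.
Start: joints at [1.058, 0.053, 1.613, -0, 1.476, -0.119], TCP at [0.24, 0.577, 0.202] pointing down, gripper open.
Joint ranges: [-3.01, 3.01], [-1.01, 2.22], [0.06, 2.58], [-1.02, 4.17], [0.09, 2.62], [-3.14, 3.14]. Speed limits (rad/s): [2.57, 2.57, 3.14, 3.14, 3.14, 3.14].

### API

Orientations are given as a rotation vector (axis times angle).
In Python, from station import ctrl, eyes, finish_job, find_in, regions_of, pinpoint gives the robot as it stands.
- The arm moves only by the tool play_rows, never from a script. Its argument "moves" is a list of rows, each an object of numbers: "x", "y", "z": the shift along the world's x, y, z in cm; "turn": the turn about the world's z in degrees; "jaw": the finger opening in cm, from 0 to 8.54. A call has 1 to 8 rows; each row shifts and turns the commanded pose from where the row before left it; what a row does not reach is not made up. A row lasts 1/12 s, in which the tool goes at most 41.7 mm and 7.16 degrees, less where a joint would pass 70% of its speed; a pose out of reach is approached as far as the arm can. A call is refused whole if a number of a shift passes 4.17 or a number of a turn 7.16, either way. A call with a gripper value outside its range is refused whole. The fingers move at their own pace and stop on an object; "squeeze" is the grip in N (left out, the last holds). Time passes only in rows, so rows that do not move let the fingers close. It gives the time, the measured TCP pose, the force and the opening at its end, in the units of the state.
- ctrl.get_obs(): the state, without advancing time (a new reading comes with each control period).
- eyes.get_image(name): name is "side" or "top" or "wrist"; returns a dict with "img" (400x640x3 uint8, red, green, blue), "camera_matrix" (3x3 intrinsics, pixels), "D" ([k1, k2, p1, p2, k3] as OpenCV has them; the pictures are not rectified), "cam_to_world" (4x4, takes a point from camera to world coordinates). Camera axes: x right, y up, looking along -z (the intrinsics and any distortion apply to the point x, -y, -z); pixel columns grow to the right and rows downward; lengths in m; the calibration is good to about 2 mm. A picture is of the moment at which its call begins. There is no depth.
- finish_job(): hands the job in, once; it reports no verdict.
Trained networks look in the newest picture that a camera, given by its name, has taken for a name from the list of things; names that differ only in an ending like _2 or _b are one class to them, and where a whole thing is asked for, a point or a joint stands for the part that bears it (a point fixed in the world has none). Each returns a list of dicts, best first, with "score" (0 to 1); they miss things now and then, are a little off and sometimes report something else, mostly with a low value. They report only what shows in the picture. A call takes as long as a camera call. They do not tell look-alikes from the thing itself.
- find_in(camera, query): "point" ([column, row] in pixels, amid what is visible of it).
- regions_of(camera, query): "pixels" (400x640 bool, what is visible of it) and "point" ([column, row] in pixels, amid what is visible of it).
- pinpoint(camera, query): "point" ([column, row] in pixels: a listed point, or the origin of a listed thing).
The state is a dict: "t": time; "q": joint angles; "dq": joint speeds; "effort": joint torques, N m; "tool_pos": TCP position; "tool_rot": TCP orientation; "contact_force": force on the tool from outside, world axes, zero at the start; "wrist_torque": the same for the moment, N m; "opening": finger opening in m.
Only numpy, scipy, OpenCV 4.12 (cv2) and the standard library are available. Lean on these libraries where they do the work, as an engineer would, in place of code of your own. Each camera call takes 0.05 s, during which the arm holds its last target.

### The job

Get the school bench supply ready: with its voltage knob still at zero, use the orange flat screwdriver to turn the slotted range selector a quarter turn clockwise until it snaps over and the white end of its slot points at the orange dot, and put the screwdriver back upright in its rack. Then turn the voltage knob clockwise until its pointer stands at the red marker on the dial. Leave the red marker, the other screwdriver, the solder spool, the flux bottle and the multimeter where they are.

Things in the scene. Friction and masses are not known exactly. Their poses are not given: they have to be found in the camera images.
- psu: Bench power supply, a dark wedge case 200 mm deep (x), 280 mm wide (y), 50 mm high at its front (-x), 103 mm at its back, fixed on the bench. Its white panel slopes up from front to back by 0.26 rad (15 degrees): the panel's normal leans towards the front. All panel parts stand square to this slope. Origin: centre of its underside; z up.
- selector_center (a point): Centre of the range selector's black guard collar (inside diameter 31 mm, 7 mm high, fixed), level with its top. In it floats a brass rotor, diameter 25 mm, flush with the collar, lying up to 2 mm off centre each way; pushed sideways by the blade (4 N) it follows. Its sharp-edged slot runs right across, 3.5 mm wide, 6.5 mm deep. x: up the panel's slope; y: left; z: out of the panel.
- selector (a joint): Range selector, rad: 0 = low range (slot 0.785 rad from the collar's x towards its y, white end there), 1.571 = high (white end at the orange dot); grows clockwise seen from above the panel. Stops at both ends. Over-centre: 0.08 N m to start, then lighter; past about 1.1 rad it snaps on to the end by itself, let go earlier it may fall back. The blade has 0.15 rad of play either way.
- driver_tip (a point): Middle of the blade's end edge of the orange flat screwdriver. x: along the blade's 10 mm width; y: across its 2 mm thickness; z: along the screwdriver from tip to handle. The blade is parallel-sided for the last 8 mm, then widens into the shaft of 8 mm diameter. Tip to handle shoulder 75 mm, tip to top of handle 155 mm, mass about 0.11 kg.
- driver_grip (a point): Where to grip the orange screwdriver: on its axis, 122 mm from the tip. The handle is octagonal, 26 mm across flats, straight from 81 to 147 mm from the tip; flats face every 45 degrees counted from the x axis. Axes as driver_tip. It starts upright, blade down, in a hole of the rack, its shoulder on the rack's top.
- rack: Blue screwdriver rack, fixed: a plate 60 mm (x) by 160 mm (y), 8 mm thick, its top 90 mm above the bench, on two end legs. Two through holes of 17 mm diameter at y = -40 and +40 mm; each driver hangs in one by its handle's 26 mm shoulder, its tip then 15 mm above the bench. Either driver may be in either hole. Origin: centre of its underside.
- rack_hole_a (a point): Centre of the rack's hole at its y = -40 mm, at the top face.
- rack_hole_b (a point): Centre of the rack's hole at its y = +40 mm, at the top face.
- cross_driver_grip (a point): Blue-handled cross-head screwdriver, same size as the orange one, in the rack's other hole: this point lies on its axis, 122 mm from its tip. To be left alone.
- knob (a joint): Voltage knob, rad: 0 = zero volts (pointer to lower left, against its stop), grows clockwise seen from above the panel, up to 4.71. Turns with 0.04 N m of friction and stays where it is left.
- knob_grip (a point): On the voltage knob's axis, 20 mm above the panel. The knob is black and round, its grip 32 mm in diameter from 5 to 30 mm above the panel, with a skirt of 42 mm diameter, 5 mm high, below. x: towards its white pointer line; z: out of the panel along its axis.
- knob_pointer (a point): Outer end of the knob's white pointer line, on the edge of the skirt, 21 mm from the axis. Same axes as knob_grip.
- index (a joint): Angle of the red marker round the knob's axis, rad, counted just like knob: the pointer stands at the marker when both are equal. It moves only if pushed hard.
- index_tip (a point): Inner point of the red marker, a small wedge 2 mm high that lies flat on the panel from 23.5 to 33 mm from the knob's axis. x: outwards from the knob's axis; z: out of the panel.
- spool_center (a point): Black solder spool standing on the bench, diameter 54 mm, 40 mm high; this point is its centre.
- flux_center (a point): Small clear flux bottle with a black cap, diameter 32 mm, 105 mm high, standing; this point lies on its axis 50 mm up.
- meter_center (a point): Red multimeter lying on its back, 90 by 185 mm, about 40 mm high; this point is 18 mm up at its centre.
Not all that is in view belongs to the job. There is more than one size of the part that bears driver_tip; the job needs the smallest.

How it is judged:
On the way, in this order (a step that is already met when the one before it is completed fails the run):
1. the selector is at its high range (over 1.4 rad) with the screwdriver's blade still in its slot, the knob still within 0.2 rad of zero (value of joint selector above 1.4 rad and distance between driver_tip and selector_center below 0.01 m and value of joint knob below 0.2 rad), for 0.1 s.
2. the orange screwdriver stands upright in a hole of the rack again, its shoulder down on the plate ((horizontal distance between driver_tip and rack_hole_a below 0.012 m or horizontal distance between driver_tip and rack_hole_b below 0.012 m) and height (world z) of driver_tip between 0.008 and 0.022 m and angle between driver_tip's own z axis and vertical below 0.15 rad), for 0.2 s.
3. the knob's pointer stands at the red marker (within 0.12 rad) (angle between the x axis of knob_pointer and the x axis of index_tip, either way round below 0.12 rad and distance between knob_pointer and index_tip below 0.012 m), for 0.2 s.
At the end, for the whole second after the job is handed in: The selector is at its high range (over 1.4 rad); the knob's pointer is within 0.12 rad of the red marker; the orange screwdriver hangs upright (within 0.15 rad) in a hole of the rack with its shoulder down on the plate, released and at rest (all of step 2 and all of step 3 and value of joint selector above 1.4 rad); the robot touches nothing.
It fails at once if the red marker is pushed round by more than 4 mm (distance of index_tip from where it was at the start of the episode above 0.004 m).
It fails at once if the other screwdriver is moved by more than 20 mm (distance of cross_driver_grip from where it was at the start of the episode above 0.02 m).
It fails at once if the solder spool is moved by more than 20 mm (distance of spool_center from where it was at the start of the episode above 0.02 m).
It fails at once if the flux bottle is moved by more than 20 mm (distance of flux_center from where it was at the start of the episode above 0.02 m).
It fails at once if the multimeter is moved by more than 20 mm (distance of meter_center from where it was at the start of the episode above 0.02 m).
It also fails if it takes over 67 s, if anything falls off the work surface, if the arm or the gripper's body presses on something with over 40 N, if the wrist force passes 120 N, or if a joint passes its speed limit or range.

## Working session

There is one attempt and no reset: what is moved stays moved. The work goes in short steps, Python scripts to look and compute and a tool call to move; the robot and the scene stay as the last step left them, time stands still between calls to the robot, and variables do not carry over. Pictures are saved under pics/ and viewed, and the job is handed in when it is done.

Besides the shell and the picture viewer there is one more tool, called after ">>>" in YAML: its name, and indented under it one key for each argument. play_rows: Moves the arm, as the interface text tells. Its arguments: {"type":"object","properties":{"moves":{"type":"array"},"squeeze":{"type":"number"}},"required":["moves"]}

```bash
ls; mkdir -p pics; cat > h.py <<'E'
import numpy as np,cv2
from station import ctrl,eyes,finish_job,find_in,regions_of,pinpoint
def shot(n,name):
    d=eyes.get_image(n); cv2.imwrite(f'pics/{name}.png',d['img'][:,:,::-1]); return d
def ray(d,p):
    K=np.array(d['camera_matrix']);D=np.array(d['D'])
    u=cv2.undistortPoints(np.array([[p]],float),K,D)[0,0]
    T=np.array(d['cam_to_world']); v=T[:3,:3]@np.array([u[0],-u[1],-1]); return T[:3,3],v/np.linalg.norm(v)
def atz(d,p,z):
    o,v=ray(d,p); return o+v*(z-o[2])/v[2]
def proj(d,P):
    T=np.array(d['cam_to_world']);K=np.array(d['camera_matrix']);D=np.array(d['D'])
    c=T[:3,:3].T@(np.array(P,float).reshape(-1,3)-T[:3,3]).T
    c=np.array([c[0],-c[1],-c[2]]).T.copy()
    return cv2.projectPoints(c,np.zeros(3),np.zeros(3),K,D)[0][:,0]
def tri(l):
    A=0;b=0
    for d,p in l:
        o,v=ray(d,p);M=np.eye(3)-np.outer(v,v);A=A+M;b=b+M@o
    x=np.linalg.solve(A,b); return x,[float(np.linalg.norm(proj(d,x)[0]-p)) for d,p in l]
E
python3 - <<'E'
from h import *
np.set_printoptions(precision=4,suppress=True)
o=ctrl.get_obs();print(o)
for n in ['side','top','wrist']:
    d=shot(n,n+'0'); print(n,d['cam_to_world'],d['camera_matrix'],d['D'])
    for q in ['psu','selector_center','driver_grip','rack_hole_a','rack_hole_b','rack','cross_driver_grip','knob_grip','knob_pointer','index_tip','spool_center','flux_center','meter_center','driver_tip']:
        r=pinpoint(n,q); print(n,q,[(np.round(x['point'],1),round(x['score'],2)) for x in r[:3]])
E
```

```text
pics
{'t': 0.0, 'q': array([ 1.0581,  0.0533,  1.6143,  0.    ,  1.476 , -0.119 ]), 'dq': array([-0.0002,  0.0001, -0.0017,  0.0007,  0.0013,  0.0009]), 'effort': array([  0.0021, -39.3679, -37.018 ,   0.0001,   0.007 ,   0.    ]), 'tool_pos': array([0.2394, 0.5766, 0.2007]), 'tool_rot': array([-1.5506,  0.3095, -0.3084]), 'contact_force': array([0.3626, 0.6699, 0.2979]), 'wrist_torque': array([-0.0061, -0.0013,  0.0432]), 'opening': 0.08495279682915904}
side [[-0.9676  0.1801 -0.1767  0.3549]
 [-0.2516 -0.7393  0.6246  0.6846]
 [-0.0182  0.6488  0.7607  0.9759]
 [ 0.      0.      0.      1.    ]] [[393.3244   0.     321.9639]
 [  0.     393.3244 202.3809]
 [  0.       0.       1.    ]] [-0.0046  0.      0.      0.      0.    ]
side psu [(array([328.4, 204.2]), 0.97)]
side selector_center [(array([311. , 196.3]), 0.7)]
side driver_grip [(array([350.8, 286.5]), 0.85), (array([352.1, 233.6]), 0.71), (array([306.7, 266.9]), 0.69)]
side rack_hole_a [(array([303.5, 275.5]), 0.62), (array([303. , 309.3]), 0.61)]
side rack_hole_b [(array([303.5, 275.5]), 0.62), (array([303. , 309.3]), 0.61)
[... 1678 characters left out ...]
ay([468.3, 202.7]), 0.39)]
top driver_tip [(array([210. , 248.7]), 0.96), (array([270.1, 232.8]), 0.55)]
wrist [[ 0.3834 -0.8791 -0.2832  0.1679]
 [ 0.9236  0.3652  0.117   0.6069]
 [ 0.0006 -0.3064  0.9519  0.3736]
 [ 0.      0.      0.      1.    ]] [[296.9675   0.     327.1006]
 [  0.     296.9675 203.5946]
 [  0.       0.       1.    ]] [-0.0468  0.      0.      0.      0.    ]
wrist psu []
wrist selector_center []
wrist driver_grip [(array([223.1, 271. ]), 0.69)]
wrist rack_hole_a []
wrist rack_hole_b []
wrist rack []
wrist cross_driver_grip []
wrist knob_grip []
wrist knob_pointer []
wrist index_tip []
wrist spool_center []
wrist flux_center []
wrist meter_center []
wrist driver_tip []
```

View pics/side0.png

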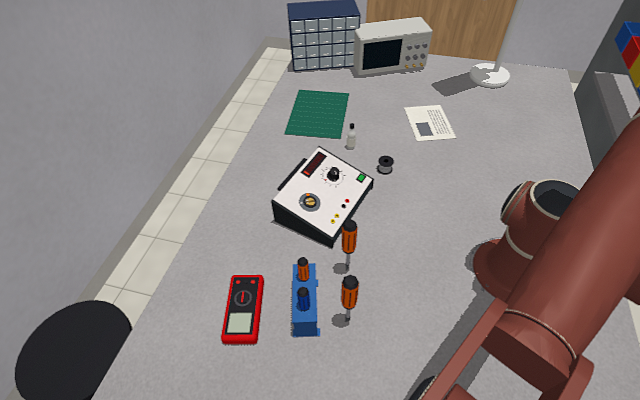

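View pics/top0.png

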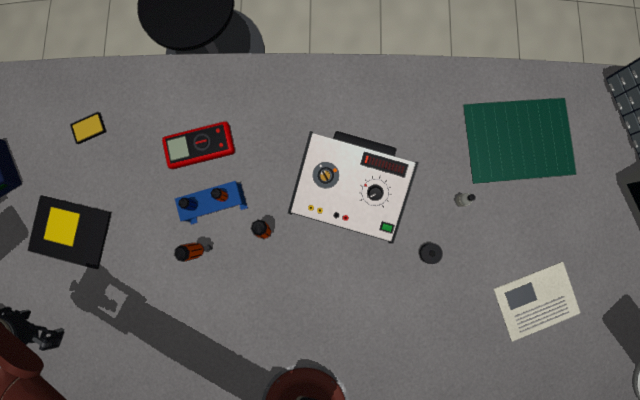

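View pics/wrist0.png

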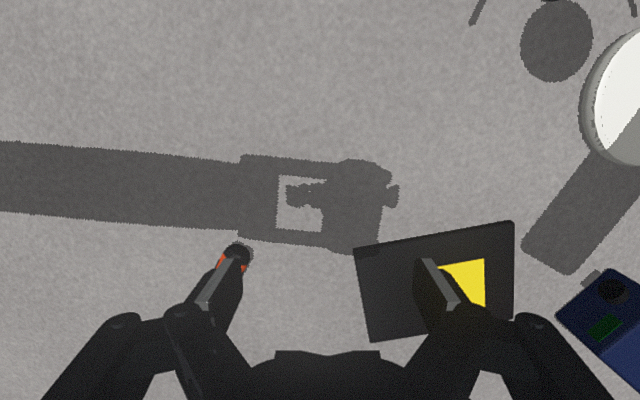

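```bash
python3 - <<'E'
from h import *
print(ctrl.get_obs()['t'])
a=cv2.imread('pics/side0.png');cv2.imwrite('pics/side0z.png',cv2.resize(a[140:340,200:420],None,fx=3.5,fy=3,interpolation=3)[:, :])
a=cv2.imread('pics/top0.png');cv2.imwrite('pics/top0z.png',cv2.resize(a[110:290,160:420],None,fx=3,fy=3,interpolation=3))
E
```

```text
2.25
```

View zooms.

View pics/side0z.png

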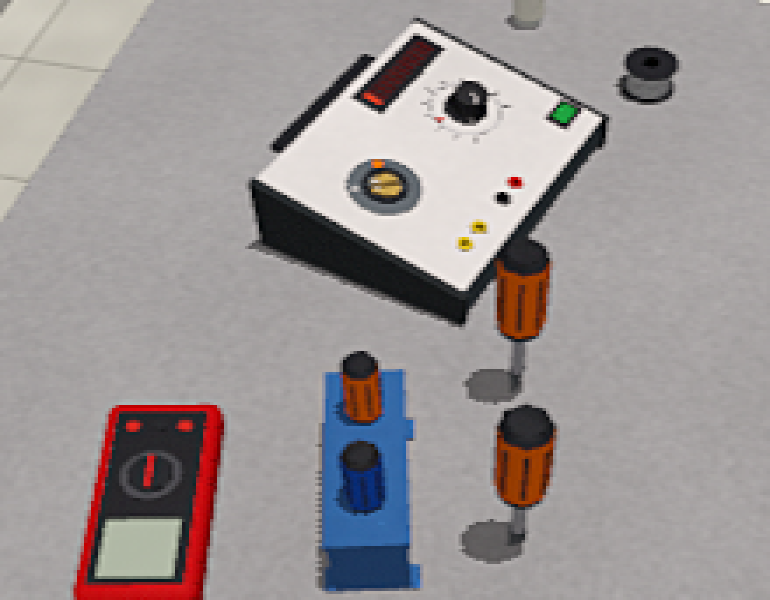

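View pics/top0z.png

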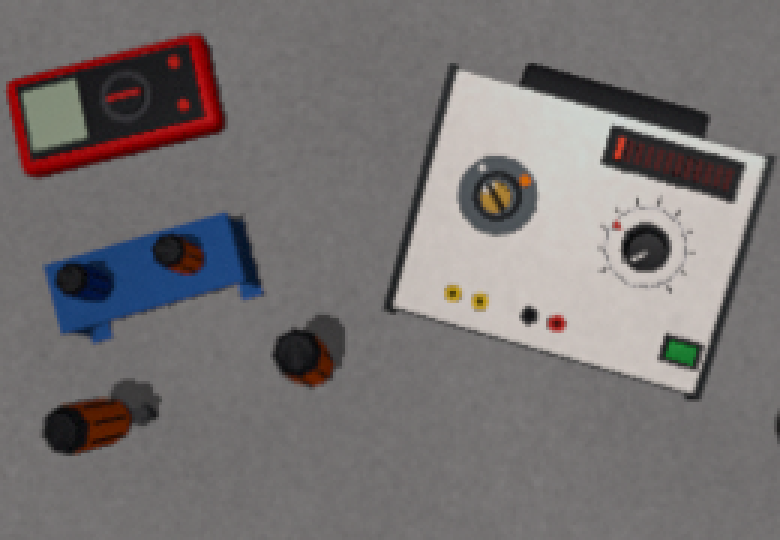

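```bash
cat > fit.py <<'E'
from h import *
from scipy.optimize import least_squares
import pickle
E
python3 - <<'E'
from fit import *
np.set_printoptions(precision=4,suppress=True)
S=eyes.get_image('side');T=eyes.get_image('top');pickle.dump((S,T),open('cams.pkl','wb'))
for n,a,b in [('selector',(311,196.3),(327,176.3)),('grip',(306.7,266.9),(215.1,194.4)),('holeOr',(303.5,275.5),(220.6,196.4)),('holeBl',(303,309.3),(194,203.8)),('cross',(302.3,296.1),(187.8,204.5)),('knob',(332.6,170.5),(377.7,191.6)),('kptr',(337.1,179.2),(367.8,197.1)),('index',(328.9,177.1),(367.9,185)),('spool',(385.7,161.2),(428.8,248.6)),('flux',(352.8,133.6),(464.9,203.3)),('big1',(350.8,286.5),(187.5,254)),('big2',(352.1,233.6),(257.5,227.4)),('btip1',(347.3,318.4),(210,248.7))]:
    print(n,*tri([(S,a),(T,b)]))
tc=[(289.3,212.7),(311,132),(417.3,162.3),(392.3,242.3)];sc=[(332.3,237.3),(271.4,200),(319.4,146),(373.4,178.3)]
L=np.array([[-.1,.14,.05],[.1,.14,.103],[.1,-.14,.103],[-.1,-.14,.05]])
def w(p):
    c,s=np.cos(p[2]),np.sin(p[2]);return L@np.array([[c,-s,0],[s,c,0],[0,0,1]]).T+[p[0],p[1],0]
f=lambda p:np.r_[(proj(T,w(p))-tc).ravel(),(proj(S,w(p))-sc).ravel()]
r=least_squares(f,[.45,-.1,-.3]);print(r.x,r.fun)
for nm,g in [('T',lambda p:(proj(T,w(p))-tc).ravel()),('S',lambda p:(proj(S,w(p))-sc).ravel())]:print(nm,least_squares(g,[.45,-.1,-.3]).x)
for nm,d,pts in [('sel',T,(327,176.3)),('knobaxis',T,(377,191.6))]:pass
E
```

```text
selector [ 0.5958 -0.0506  0.099 ] [0.13254437743860717, 0.16055585389242513]
grip [0.5374 0.2125 0.1463] [2.270378019848655, 2.3404180316765824]
holeOr [0.5429 0.2109 0.0982] [0.03877896653498998, 0.03988671330158321]
holeBl [0.525  0.2856 0.0675] [0.3712044245592977, 0.3611674632388179]
cross [0.5209 0.2828 0.1331] [0.814026713297287, 0.7946882523299603]
knob [ 0.5601 -0.1758  0.094 ] [0.09522893091975367, 0.12253012020628361]
kptr [ 0.5437 -0.1529  0.0821] [1.0624424829749657, 1.3464525550954787]
index [ 0.572  -0.153   0.0851] [1.5792175363311605, 2.0073534169597593]
spool [ 0.4138 -0.3144  0.0395] [2.0205182399806123, 2.68014819605951]
flux [ 0.5383 -0.4013  0.0655] [0.6485494607387423, 0.9105659814402723]
big1 [0.4079 0.2625 0.1928] [2.4876378142399274, 2.428156419183317]
big2 [0.4541 0.1059 0.1702] [4.680888815059749, 5.143602560306101]
btip1 [0.4147 0.2555 0.0085] [0.9176395422461109, 0.8949760544036351]
[ 0.5697 -0.1136 -0.2683] [-1.5163 -1.0378 -1.8823  0.672   0.9839  1.4962  1.5517 -0.0764 -1.0818
  0.5885  0.3489  0.2264  0.1976 -1.3478 -0.5306 -1.707 ]
T [ 0.5705 -0.1142 -0.268 ]
S [ 0.5684 -0.112  -0.2693]
```

```bash
cat >> h.py <<'E'
from scipy.spatial.transform import Rotation as Ro
def tool():
    o=ctrl.get_obs();R=Ro.from_rotvec(o['tool_rot']).as_matrix();return o,R
E
python3 - <<'E'
from h import *
o,R=tool();print(R.round(3),o['t'],np.degrees(np.arctan2(R[1,2],R[0,2])), ctrl.grasp_offset)
E
```

```text
[[ 0.923 -0.     0.384]
 [-0.384 -0.     0.923]
 [-0.    -1.    -0.   ]] 2.35 67.43976285331108 0.0187
```

>>> play_rows:
  moves:
    - {"z":3.5}
    - {"x":2.5,"y":-2.5,"z":2}
    - {"x":3,"y":-2.8}
    - {"x":3,"y":-2.8}
    - {"x":3,"y":-2.8}
    - {"x":3,"y":-2.8}
    - {"x":2,"y":-2.8}
    - {"x":0.5,"y":-2.8}

```text
invalid input
```

>>> play_rows:
  moves:
    - {"x":0,"y":0,"z":3.5,"turn":0,"jaw":8.5}
    - {"x":2.5,"y":-2.5,"z":2,"turn":0,"jaw":8.5}
    - {"x":3,"y":-2.8,"z":0,"turn":0,"jaw":8.5}
    - {"x":3,"y":-2.8,"z":0,"turn":0,"jaw":8.5}
    - {"x":3,"y":-2.8,"z":0,"turn":0,"jaw":8.5}
    - {"x":3,"y":-2.8,"z":0,"turn":0,"jaw":8.5}
    - {"x":2,"y":-2.8,"z":0,"turn":0,"jaw":8.5}
    - {"x":0.5,"y":-2.8,"z":0,"turn":0,"jaw":8.5}
  squeeze: 40

```text
t: 3.02
tool_pos: [0.4123, 0.3822, 0.2568]
tool_rot: [-1.549, 0.31, -0.311]
contact_force: [-1.0, 0.1, -0.0]
opening: 0.085
```

>>> play_rows:
  moves:
    - {"x":2.3,"y":-3.0,"z":0,"turn":0,"jaw":6}
    - {"x":2.3,"y":-3.0,"z":0,"turn":0,"jaw":6}
    - {"x":2.3,"y":-3.0,"z":0,"turn":0,"jaw":6}
    - {"x":2.3,"y":-3.0,"z":0,"turn":0,"jaw":6}
    - {"x":2.3,"y":-3.0,"z":0,"turn":0,"jaw":6}
    - {"x":1.5,"y":-2.0,"z":0,"turn":0,"jaw":6}
    - {"x":0,"y":0,"z":-2,"turn":0,"jaw":6}

```text
t: 3.6
tool_pos: [0.5446, 0.2108, 0.2415]
tool_rot: [-1.546, 0.306, -0.32]
contact_force: [0.6, 0.8, 1.2]
opening: 0.0599
```

```bash
python3 - <<'E'
from h import *
o,R=tool();print(o['t'],o['tool_pos'],o['opening'])
d=shot('wrist','w1')
for q in ['driver_grip','rack_hole_a','cross_driver_grip']:
    r=pinpoint('wrist',q); print(q,[(np.round(x['point'],1),round(x['score'],2),atz(d,x['point'],.137 if 'grip' in q else .09).round(4)) for x in r[:3]])
E
```

```text
3.6 [0.54464335 0.21076158 0.24154726] 0.059872579424339746
driver_grip [(array([252.2, 253.1]), 0.56, array([0.5754, 0.114 , 0.137 ]))]
rack_hole_a [(array([381.6, 135.9]), 0.66, array([0.5227, 0.284 , 0.09  ])), (array([322.5, 179.4]), 0.61, array([0.5421, 0.2071, 0.09  ])), (array([162.3, 292.7]), 0.55, array([ 0.5991, -0.0428,  0.09  ]))]
cross_driver_grip [(array([393.6, 140.3]), 0.89, array([0.5232, 0.2865, 0.137 ]))]
```

View pics/w1.png

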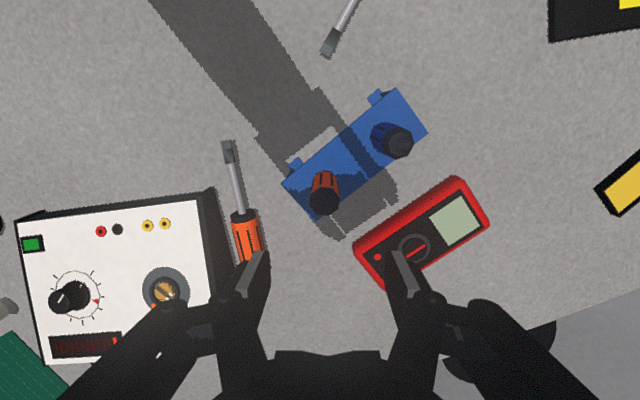

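```bash
python3 - <<'E'
from h import *
d=shot('side','s1');cv2.imwrite('pics/s1z.png',cv2.resize(d['img'][140:340,200:420,::-1],None,fx=3.5,fy=3))
E
```

```text
(no output)
```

View pics/s1.png

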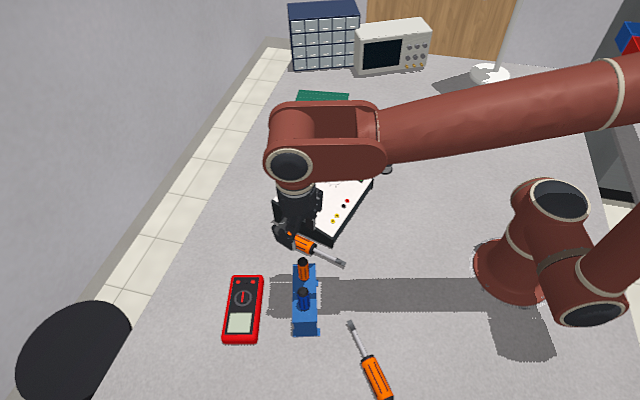

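```bash
python3 - <<'E'
from h import *
o,R=tool()
d=eyes.get_image('wrist')
print(atz(d,(324,203),.17),proj(d,[o['tool_pos']]), np.array(d['cam_to_world'])[:3,3])
cv2.imwrite('pics/w2z.png',cv2.resize(d['img'][140:250,260:380,::-1],None,fx=5,fy=5,interpolation=3))
E
```

```text
[0.5371142  0.21287157 0.17      ] [[327.06767556 237.66384624]] [0.46755972 0.24434852 0.40890911]
```

View pics/w2z.png

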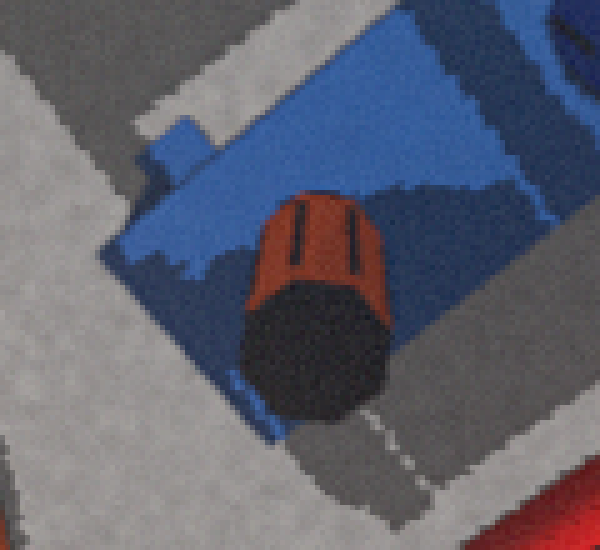

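>>> play_rows:
  moves:
    - {"x":-0.15,"y":0.1,"z":-3.5,"turn":0,"jaw":6}
    - {"x":0,"y":0,"z":-3.5,"turn":0,"jaw":6}
    - {"x":0,"y":0,"z":-3.3,"turn":0,"jaw":6}
    - {"x":0,"y":0,"z":-2.0,"turn":0,"jaw":6}
    - {"x":0,"y":0,"z":0,"turn":0,"jaw":6}

```text
t: 4.32
tool_pos: [0.5344, 0.2151, 0.1088]
tool_rot: [-1.553, 0.314, -0.301]
contact_force: [-0.4, 0.2, -0.9]
opening: 0.06
```

```bash
python3 - <<'E'
from h import *
o,R=tool();print(o['t'],o['tool_pos'],o['contact_force'])
d=shot('wrist','w3')
E
```

```text
4.3167 [0.53437272 0.21510269 0.10881616] [-0.37442643  0.17936345 -0.91860601]
```

View pics/w3.png

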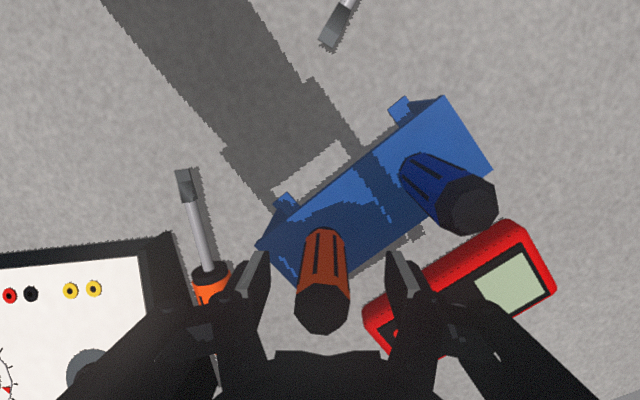

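>>> play_rows:
  moves:
    - {"x":0,"y":0,"z":0,"turn":0,"jaw":6}
    - {"x":0,"y":0,"z":0,"turn":0,"jaw":6}

```text
t: 4.53
tool_pos: [0.5401, 0.216, 0.1173]
tool_rot: [-1.546, 0.305, -0.312]
contact_force: [-0.1, 0.1, -0.1]
opening: 0.0596
```

>>> play_rows:
  moves:
    - {"x":0,"y":0,"z":0,"turn":0,"jaw":6}
    - {"x":0,"y":0,"z":0,"turn":0,"jaw":6}

```text
t: 4.7
tool_pos: [0.5396, 0.2156, 0.1164]
tool_rot: [-1.547, 0.306, -0.311]
contact_force: [0.2, -0.3, 0.7]
opening: 0.0601
```

```bash
python3 - <<'E'
from h import *
o,R=tool();print(o['t'],o['tool_pos'],o['contact_force'])
d=shot('wrist','w4')
r=regions_of('wrist','driver_grip')
print([(x['point'],x['score'],x['pixels'].sum()) for x in r])
hsv=d['img']
cv2.imwrite('pics/w4z.png',cv2.resize(d['img'][200:360,240:420,::-1],None,fx=4,fy=3.5,interpolation=3))
p=o['tool_pos']
for z in (.09,.17):
  print(z,proj(d,[[p[0],p[1],z]]))
E
```

```text
4.7 [0.5396387  0.21560874 0.11636156] [ 0.18202697 -0.26904193  0.70571467]
[([318.2, 273.7], 0.95, np.int64(4231)), ([325.8, 15.7], 0.84, np.int64(711)), ([202.6, 258.8], 0.64, np.int64(2742))]
0.09 [[327.00726176 222.28125116]]
0.17 [[327.45150377 286.37962284]]
```

View pics/w4z.png

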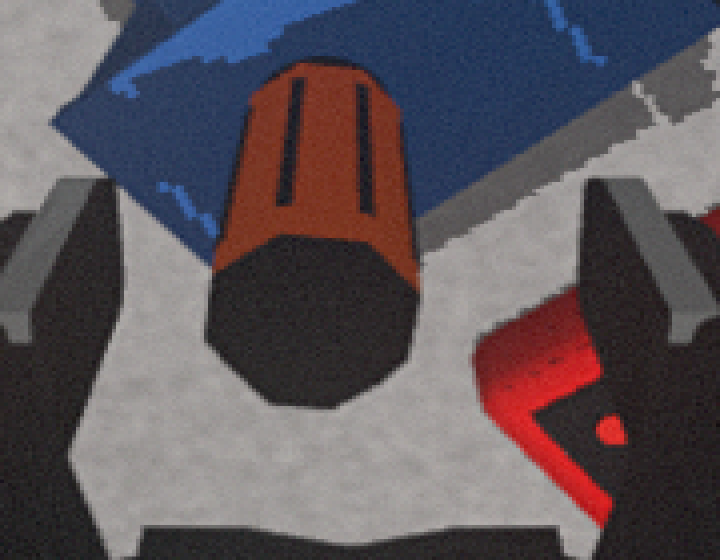

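>>> play_rows:
  moves:
    - {"x":0.1,"y":-0.3,"z":0.1,"turn":-3,"jaw":6}
    - {"x":0,"y":-0.3,"z":0.1,"turn":-2,"jaw":6}
    - {"x":0,"y":0,"z":0,"turn":0,"jaw":4}
    - {"x":0,"y":0,"z":0,"turn":0,"jaw":2.8}
    - {"x":0,"y":0,"z":0,"turn":0,"jaw":2}
    - {"x":0,"y":0,"z":0,"turn":0,"jaw":2}
    - {"x":0,"y":0,"z":0,"turn":0,"jaw":2}
  squeeze: 60

```text
t: 5.38
tool_pos: [0.5397, 0.2095, 0.1165]
tool_rot: [-1.537, 0.376, -0.377]
contact_force: [0.5, 0.9, 1.4]
opening: 0.0243
```

>>> play_rows:
  moves:
    - {"x":0,"y":0,"z":1,"turn":0,"jaw":2}
    - {"x":0,"y":0,"z":2,"turn":0,"jaw":2}
    - {"x":0,"y":0,"z":2.5,"turn":0,"jaw":2}
    - {"x":0,"y":0,"z":2.5,"turn":0,"jaw":2}
    - {"x":0,"y":0,"z":2.5,"turn":0,"jaw":2}
    - {"x":0,"y":0,"z":1.5,"turn":0,"jaw":2}
    - {"x":0,"y":0,"z":1,"turn":0,"jaw":2}
    - {"x":0,"y":0,"z":0.5,"turn":0,"jaw":2}

```text
t: 6.05
tool_pos: [0.5397, 0.2092, 0.2529]
tool_rot: [-1.537, 0.376, -0.379]
contact_force: [0.2, -0.4, -1.3]
opening: 0.0245
```

>>> play_rows:
  moves:
    - {"x":0.2,"y":-1,"z":0,"turn":0,"jaw":2}
    - {"x":0.3,"y":-2,"z":0,"turn":0,"jaw":2}
    - {"x":0.5,"y":-2,"z":0,"turn":0,"jaw":2}
    - {"x":0.5,"y":-2,"z":0,"turn":0,"jaw":2}
    - {"x":0.5,"y":-2,"z":0,"turn":0,"jaw":2}
    - {"x":0.5,"y":-2,"z":0,"turn":0,"jaw":2}
    - {"x":0.2,"y":-1,"z":0,"turn":0,"jaw":2}
    - {"x":0,"y":0,"z":0,"turn":0,"jaw":2}

```text
t: 6.72
tool_pos: [0.5659, 0.0869, 0.2492]
tool_rot: [-1.539, 0.382, -0.377]
contact_force: [0.5, 0.1, -1.6]
opening: 0.0243
```

```bash
python3 - <<'E'
from h import *
o,R=tool();print(o['t'],o['tool_pos'],o['contact_force'],o['opening'],np.degrees(np.arctan2(R[1,2],R[0,2])))
d=shot('wrist','w5')
r=pinpoint('wrist','driver_tip');print(r)
p=o['tool_pos'];print(proj(d,[p-[0,0,.1015]]))
cv2.imwrite('pics/w5z.png',cv2.resize(d['img'][150:350,220:440,::-1],None,fx=3.5,fy=3,interpolation=3))
E
```

```text
6.7167 [0.5658748  0.08690448 0.24916972] [ 0.48830551  0.11642649 -1.56791813] 0.02426288754735654 62.263046346971635
[{'point': [327.7, 197.3], 'score': 0.77}, {'point': [300.3, 87.7], 'score': 0.77}]
[[327.17979557 193.83113016]]
```

View pics/w5.png

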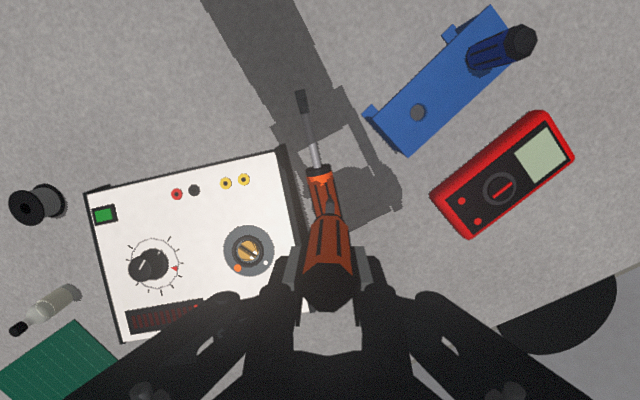

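View pics/w5z.png

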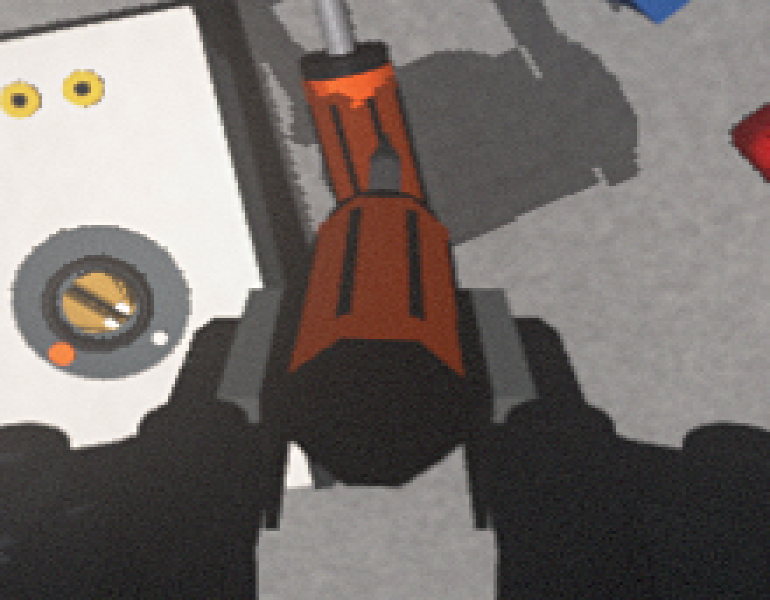

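```bash
cat >> h.py <<'E'
PS=np.array([.5697,-.1136,0]);YAW=-.268
UP=np.array([np.cos(YAW)*np.cos(.26),np.sin(YAW)*np.cos(.26),np.sin(.26)])
LEFT=np.array([-np.sin(YAW),np.cos(YAW),0]);NRM=np.cross(UP,LEFT)
P0=PS+[0,0,.0765]  # mid panel
def onpanel(d,p,h):
    o,v=ray(d,p);q=P0+NRM*h;return o+v*(np.dot(q-o,NRM)/np.dot(v,NRM))
E
python3 - <<'E'
from fit import *
np.set_printoptions(precision=4,suppress=True)
S,T=pickle.load(open('cams.pkl','rb'))
print(tri([(S,(310,201.7)),(T,(326,175.3))]))
W=eyes.get_image('wrist')
for n,d,p in [('S',S,(310,201.7)),('T',T,(326,175.3)),('W',W,(220+98/3.5,150+302/3))]: print(n,onpanel(d,p,.007))
print('collar disk',onpanel(W,(220+100/3.5,150+302/3),.0))
print(pinpoint('wrist','selector_center'))
E
```

```text
(array([ 0.6004, -0.0483,  0.076 ]), [0.24250116656275952, 0.29217353631400494])
S [ 0.5971 -0.0405  0.0856]
T [ 0.5996 -0.0482  0.0868]
W [ 0.601  -0.041   0.0867]
collar disk [ 0.6033 -0.0436  0.0802]
[{'point': [241.8, 251.4], 'score': 0.68}]
```

>>> play_rows:
  moves:
    - {"x":0.3,"y":-1,"z":0,"turn":0,"jaw":2}
    - {"x":0.5,"y":-2,"z":0,"turn":0,"jaw":2}
    - {"x":0.6,"y":-2.5,"z":0,"turn":0,"jaw":2}
    - {"x":0.7,"y":-2.5,"z":-0.5,"turn":0,"jaw":2}
    - {"x":0.5,"y":-2.2,"z":-0.5,"turn":0,"jaw":2}
    - {"x":0.5,"y":-1.5,"z":-0.5,"turn":0,"jaw":2}
    - {"x":0,"y":-0.5,"z":-0.3,"turn":0,"jaw":2}
    - {"x":0,"y":0,"z":0,"turn":0,"jaw":2}

```text
t: 7.58
tool_pos: [0.5968, -0.0335, 0.2317]
tool_rot: [-1.538, 0.38, -0.376]
contact_force: [0.1, 0.2, -1.8]
opening: 0.0242
```

```bash
cat > look.py <<'E'
from h import *
import sys
np.set_printoptions(precision=4,suppress=True)
n=sys.argv[1];x0,x1,y0,y1=map(int,sys.argv[2:6]);f=float(sys.argv[6])
o,R=tool();print(o['t'],o['tool_pos'],o['contact_force'],o['opening'],np.degrees(np.arctan2(R[1,2],R[0,2])))
cam=sys.argv[7] if len(sys.argv)>7 else 'wrist'
d=shot(cam,n);import pickle;pickle.dump(d,open(n+'.pkl','wb'))
print('tip pred',proj(d,[o['tool_pos']-[0,0,.1015]]))
cv2.imwrite(f'pics/{n}z.png',cv2.resize(d['img'][y0:y1,x0:x1,::-1],None,fx=f,fy=f,interpolation=3))
E
python3 look.py w6 240 420 120 270 4
```

```text
7.5833 [ 0.5968 -0.0335  0.2317] [ 0.1346  0.1701 -1.8455] 0.02421611377564111 62.36839463809172
tip pred [[327.0148 193.8094]]
```

View pics/w6z.png

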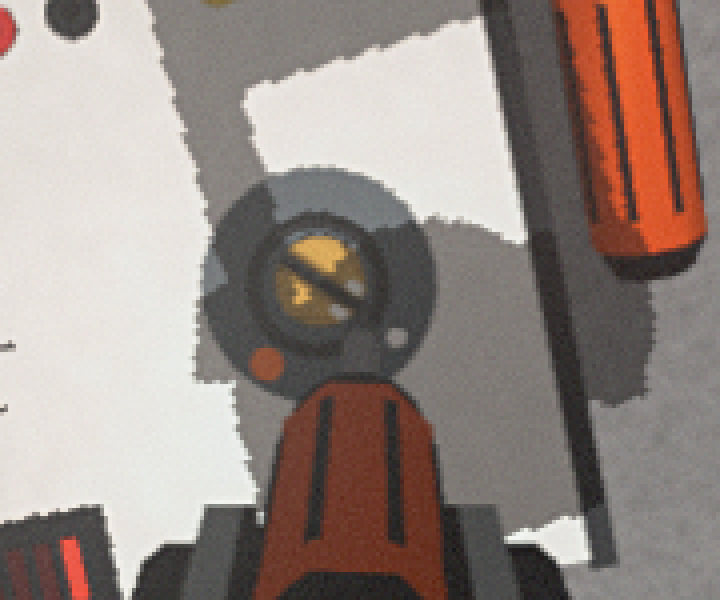

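```bash
python3 - <<'E'
from h import *
import pickle
d=pickle.load(open('w6.pkl','rb'));a=d['img'][185:225,305:355,::-1].astype(float)
cv2.imwrite('pics/w6zz.png',cv2.resize(np.clip(a*2.,0,255).astype(np.uint8),None,fx=14,fy=14,interpolation=0))
s=eyes.get_image('side');o,R=tool();p=proj(s,[o['tool_pos']-[0,0,.1015]])[0];print(p)
u,v=int(p[0]),int(p[1]);cv2.imwrite('pics/s2z.png',cv2.resize(np.clip(s['img'][v-40:v+25,u-40:u+40,::-1]*1.6,0,255).astype(np.uint8),None,fx=9,fy=9,interpolation=0))
E
```

```text
[308.54056009 193.5413945 ]
```

View pics/w6zz.png

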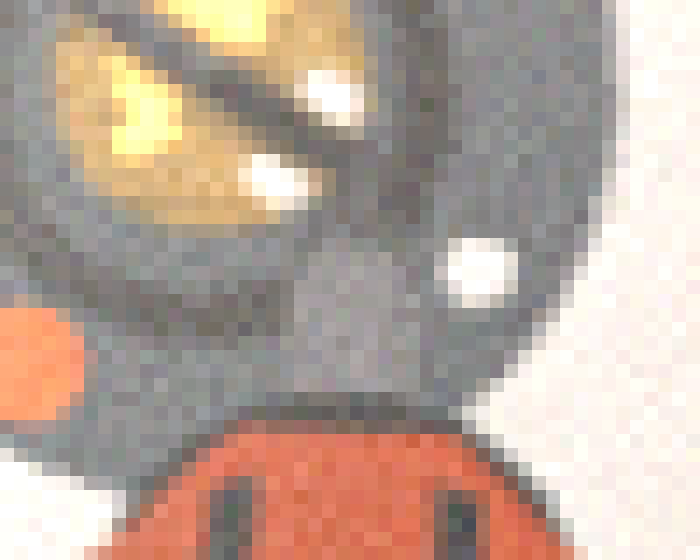

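View pics/s2z.png

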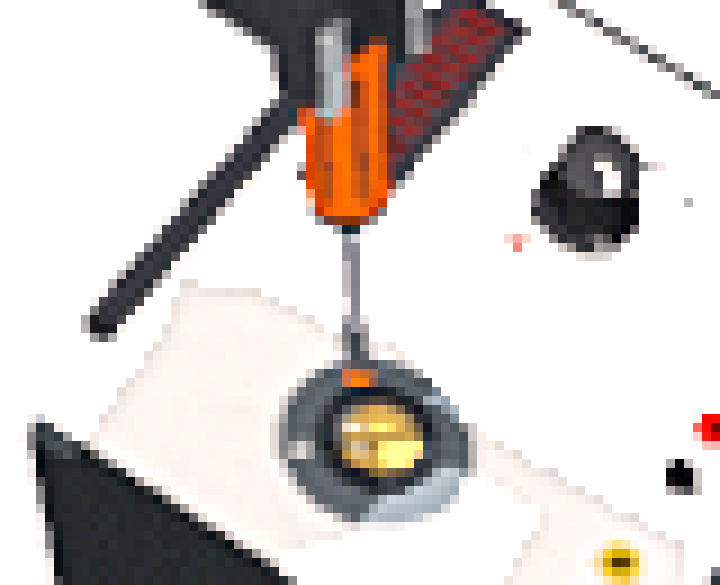

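```bash
python3 - <<'E'
from h import *
a=cv2.imread('pics/w5.png')[180:220,305:355]
cv2.imwrite('pics/w5zz.png',cv2.resize(np.clip(a*1.6,0,255).astype(np.uint8),None,fx=14,fy=14,interpolation=0))
E
```

```text
(no output)
```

View pics/w5zz.png

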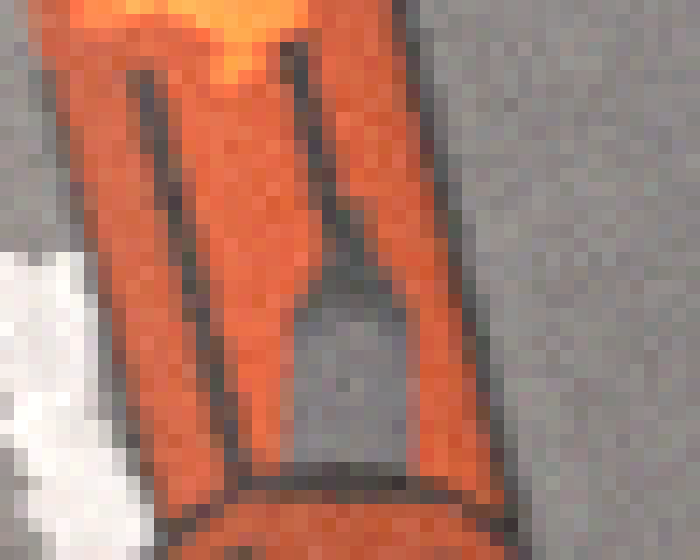

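```bash
python3 - <<'E'
from fit import *
np.set_printoptions(precision=4,suppress=True)
d=pickle.load(open('w6.pkl','rb'))
a=onpanel(d,(240+285/4,120+263/4),.007);b=onpanel(d,(240+362/4,120+305/4),.007);print(a,b,np.degrees(np.arctan2(*(b-a)[1::-1])))
print('collar',onpanel(d,(240+317/4,120+282/4),.007),'disk',onpanel(d,(240+320/4,120+283/4),.0))
v=UP+LEFT;print('theory',np.degrees(np.arctan2(v[1],v[0])))
w=UP-LEFT;print('end theory',np.degrees(np.arctan2(w[1],w[0])))
o,R=tool();print(o['q'],o['tool_pos'])
for nm,f in [('w6',d)]:
  p=o['tool_pos'];x=R[:,0]
  print('near corner',proj(f,[p-[0,0,.1015]-x*.005]),'shaft end',proj(f,[p-[0,0,.1015-.013]-x*.004]))
for l,p in [('orange',(267,364)),('white',(397,336))]:
  q=onpanel(d,(240+p[0]/4,120+p[1]/4),0.0)-onpanel(d,(240+320/4,120+283/4),.0);print(l,q@UP,q@LEFT)
E
```

```text
[ 0.5919 -0.0506  0.085 ] [ 0.6114 -0.0368  0.089 ] 35.22935402632157
collar [ 0.6004 -0.045   0.0868] disk [ 0.6026 -0.0454  0.0801]
theory 30.62394931653327
end theory -61.33448713554539
[-0.1784 -0.0271  1.6422  0.0007  1.5272 -1.2687] [ 0.5971 -0.032   0.2328]
near corner [[328.4691 188.6042]] shaft end [[328.5336 193.3456]]
orange 0.01936777071406733 -0.019503795526314007
white 0.019041793420010996 0.018194583623026034
```

>>> play_rows:
  moves:
    - {"x":0,"y":-0.3,"z":0,"turn":6,"jaw":2}
    - {"x":0,"y":-0.3,"z":0,"turn":7,"jaw":2}
    - {"x":0,"y":-0.3,"z":0,"turn":7,"jaw":2}
    - {"x":0,"y":-0.3,"z":-0.3,"turn":7,"jaw":2}
    - {"x":0,"y":-0.3,"z":-0.3,"turn":7,"jaw":2}
    - {"x":0,"y":-0.2,"z":-0.3,"turn":7,"jaw":2}
    - {"x":0,"y":0,"z":0,"turn":7,"jaw":2}
    - {"x":0,"y":0,"z":0,"turn":5,"jaw":2}

```text
t: 8.35
tool_pos: [0.5972, -0.0484, 0.2243]
tool_rot: [-1.541, -0.354, 0.353]
contact_force: [0.4, -0.4, -1.6]
opening: 0.0247
```

>>> play_rows:
  moves:
    - {"x":0,"y":0,"z":0,"turn":3,"jaw":2}
    - {"x":0,"y":0,"z":0,"turn":1.5,"jaw":2}
    - {"x":0,"y":0,"z":0,"turn":0,"jaw":2}

```text
t: 8.6
tool_pos: [0.5974, -0.0484, 0.2247]
tool_rot: [-1.531, -0.412, 0.411]
contact_force: [-0.2, 0.2, -1.7]
opening: 0.0243
```

```bash
python3 look.py w7 270 390 150 250 6; python3 - <<'E'
from h import *
a=cv2.imread('pics/w7z.png');cv2.imwrite('pics/w7z.png',np.clip(a*1.8,0,255).astype(np.uint8))
E
```

```text
8.6 [ 0.5974 -0.0484  0.2247] [-0.1793  0.2223 -1.6963] 0.024273285734552744 120.0676019232295
tip pred [[327.638  193.6939]]
```

View pics/w7z.png

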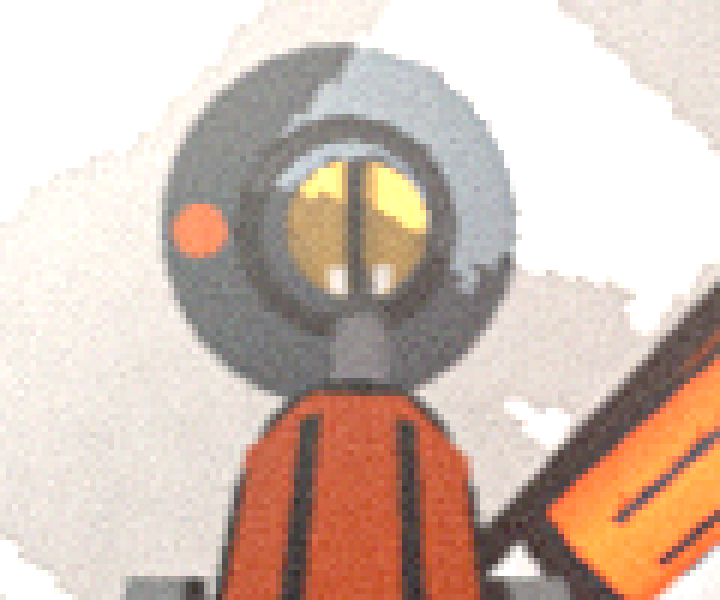

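```bash
python3 - <<'E'
from fit import *
np.set_printoptions(precision=4,suppress=True)
d=pickle.load(open('w7.pkl','rb'));o,R=tool();p=o['tool_pos'];x=R[:,0];z=R[:,2]
for a in (-5,0,5,10):
  q=p+x*a/1e3;q[2]=.0865;r=p-[0,0,.1015]+x*a/1e3;s=r+[0,0,.02];print(a,proj(d,[q,r,s]))
print(onpanel(d,(270+358/6,150+230/6),.007),onpanel(d,(270+350/6,150+225/6),.007))
print(onpanel(d,(270+338/6,150+216/6),0))
print(x,z,p)
E
```

```text
-5 [[327.4718 179.654 ]
 [327.5125 188.5236]
 [327.5393 194.3694]]
0 [[327.4635 184.1992]
 [327.5029 193.5812]
 [327.5288 199.7575]]
5 [[327.4551 188.7021]
 [327.4933 198.5853]
 [327.5184 205.0839]]
10 [[327.4469 193.1628]
 [327.4839 203.5363]
 [327.5081 210.3492]]
[ 0.6001 -0.0443  0.0867] [ 0.6    -0.046   0.0868]
[ 0.6012 -0.0478  0.0799]
[0.866  0.5    0.0007] [-0.5     0.866  -0.0003] [ 0.5974 -0.0486  0.2246]
```

```bash
python3 - <<'E'
from fit import *
np.set_printoptions(precision=2,suppress=True)
d=pickle.load(open('w7.pkl','rb'));o,R=tool();p=o['tool_pos'];x=R[:,0]
f=lambda h,a:proj(d,[p+[0,0,-.1015+h/1e3]+x*a/1e3])[0]
print('rim75',f(75,-13),'81',f(81,-13),'75 a+5',f(75,-8),'cap',f(155,0),'capnear',f(155,-13),'capfar',f(155,13))
cv2.imwrite('pics/w7c.png',cv2.resize(np.clip(d['img'][190:350,260:400,::-1]*1.8,0,255).astype(np.uint8),None,fx=5,fy=3.7,interpolation=3))
E
```

```text
rim75 [327.66 205.19] 81 [327.67 207.94] 75 a+5 [327.65 211.9 ] cap [327.89 286.22] capnear [327.96 261.18] capfar [327.83 309.69]
```

View pics/w7c.png

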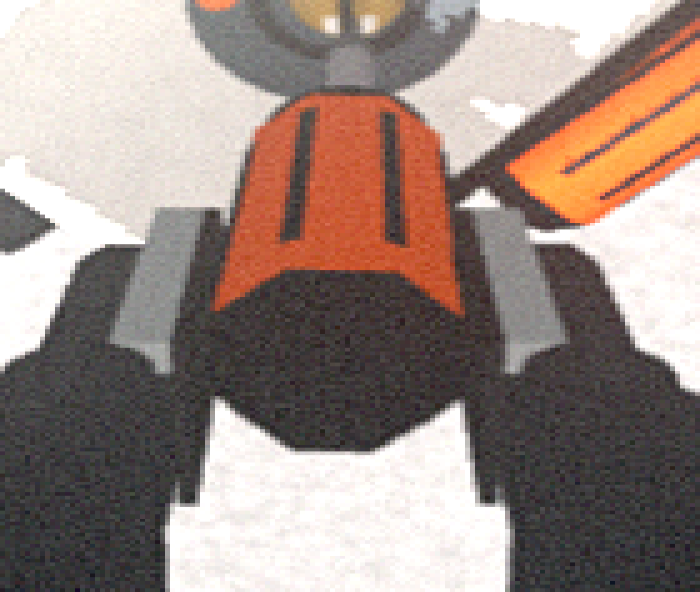

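>>> play_rows:
  moves:
    - {"x":-0.2,"y":-0.1,"z":-0.5,"turn":0.5,"jaw":2}
    - {"x":0,"y":0,"z":-0.8,"turn":0,"jaw":2}
    - {"x":0,"y":0,"z":-0.8,"turn":0,"jaw":2}
    - {"x":0,"y":0,"z":-0.5,"turn":0,"jaw":2}
    - {"x":0,"y":0,"z":-0.3,"turn":0,"jaw":2}
    - {"x":0,"y":0,"z":0,"turn":0,"jaw":2}
    - {"x":0,"y":0,"z":0,"turn":0,"jaw":2}

```text
t: 9.23
tool_pos: [0.5952, -0.0509, 0.1946]
tool_rot: [-1.53, -0.416, 0.417]
contact_force: [0.7, 0.2, -0.9]
opening: 0.0241
```

```bash
python3 look.py w8 270 390 150 250 6; python3 - <<'E'
from h import *
a=cv2.imread('pics/w8z.png');cv2.imwrite('pics/w8z.png',np.clip(a*1.8,0,255).astype(np.uint8))
E
```

```text
9.2333 [ 0.5952 -0.0509  0.1946] [ 0.7266  0.2139 -0.9133] 0.024139488622447965 120.42743341335748
tip pred [[327.5522 193.858 ]]
```

View pics/w8z.png

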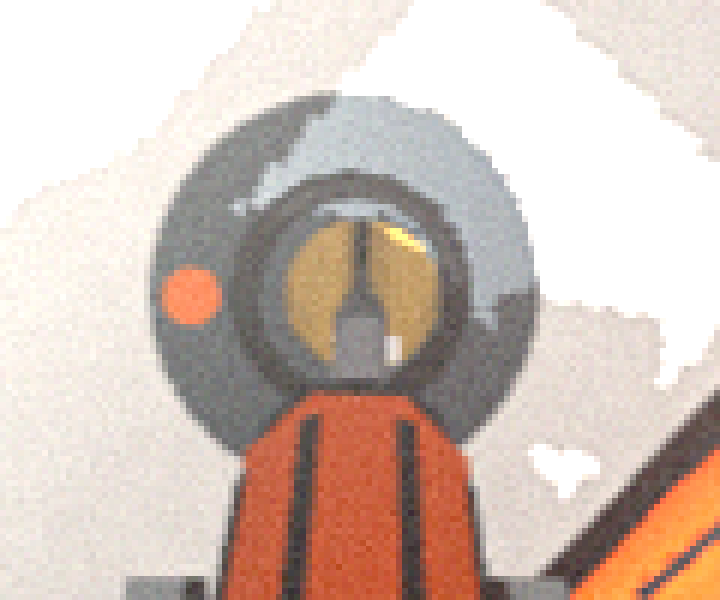

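>>> play_rows:
  moves:
    - {"x":0,"y":0,"z":-0.3,"turn":0,"jaw":2}
    - {"x":0,"y":0,"z":-0.3,"turn":0,"jaw":2}
    - {"x":0,"y":0,"z":-0.2,"turn":0,"jaw":2}
    - {"x":0,"y":0,"z":0,"turn":0,"jaw":2}
    - {"x":0,"y":0,"z":0,"turn":0,"jaw":2}

```text
t: 9.7
tool_pos: [0.5952, -0.0508, 0.1867]
tool_rot: [-1.53, -0.416, 0.417]
contact_force: [-0.2, -0.3, -0.7]
opening: 0.0245
```

```bash
python3 look.py w9 270 390 150 250 6; python3 - <<'E'
from h import *
a=cv2.imread('pics/w9z.png');cv2.imwrite('pics/w9z.png',np.clip(a*1.8,0,255).astype(np.uint8))
E
```

```text
9.7 [ 0.5952 -0.0508  0.1867] [-0.1807 -0.2702 -0.7203] 0.024486924595335018 120.43652376829273
tip pred [[327.5735 193.8192]]
```

View pics/w9z.png

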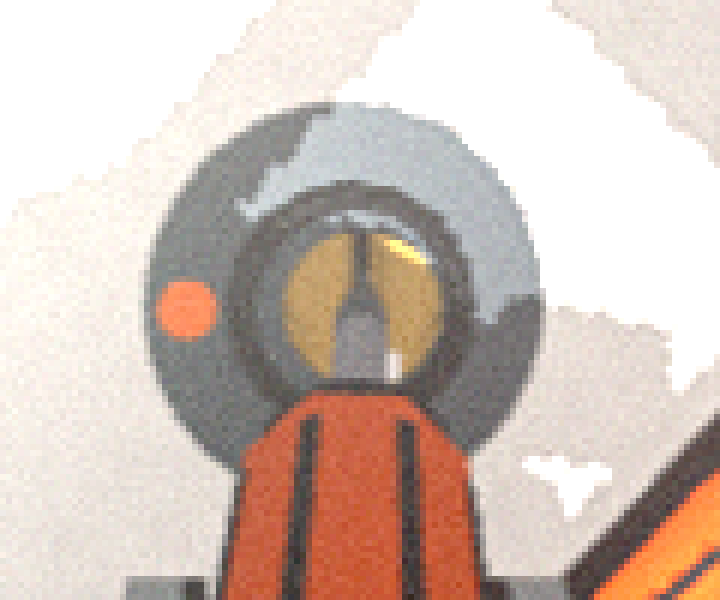

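>>> play_rows:
  moves:
    - {"x":0,"y":0,"z":-0.15,"turn":0,"jaw":2}
    - {"x":0,"y":0,"z":-0.15,"turn":0,"jaw":2}
    - {"x":0,"y":0,"z":-0.1,"turn":0,"jaw":2}
    - {"x":0,"y":0,"z":0,"turn":0,"jaw":2}

```text
t: 10.08
tool_pos: [0.5951, -0.0509, 0.1826]
tool_rot: [-1.53, -0.416, 0.417]
contact_force: [0.3, 0.7, -0.9]
opening: 0.0243
```

>>> play_rows:
  moves:
    - {"x":0,"y":0,"z":-0.1,"turn":0,"jaw":2}
    - {"x":0,"y":0,"z":-0.1,"turn":0,"jaw":2}
    - {"x":0,"y":0,"z":0,"turn":0,"jaw":2}

```text
t: 10.33
tool_pos: [0.5953, -0.0508, 0.1808]
tool_rot: [-1.53, -0.416, 0.416]
contact_force: [-0.9, -0.1, -1.7]
opening: 0.0244
```

```bash
python3 look.py w10 270 390 150 250 6; python3 - <<'E'
from h import *
a=cv2.imread('pics/w10z.png');cv2.imwrite('pics/w10z.png',np.clip(a*1.8,0,255).astype(np.uint8))
s=eyes.get_image('side');o,R=tool();p=proj(s,[o['tool_pos']-[0,0,.1015]])[0];print(p)
u,v=int(p[0]),int(p[1]);cv2.imwrite('pics/s3z.png',cv2.resize(np.clip(s['img'][v-40:v+25,u-40:u+40,::-1]*1.6,0,255).astype(np.uint8),None,fx=9,fy=9,interpolation=0))
E
```

```text
10.3333 [ 0.5953 -0.0508  0.1808] [-0.9285 -0.062  -1.723 ] 0.02444276203615578 120.4371863589385
tip pred [[327.6312 193.8034]]
[311.58507952 200.59345289]
```

View pics/w10z.png

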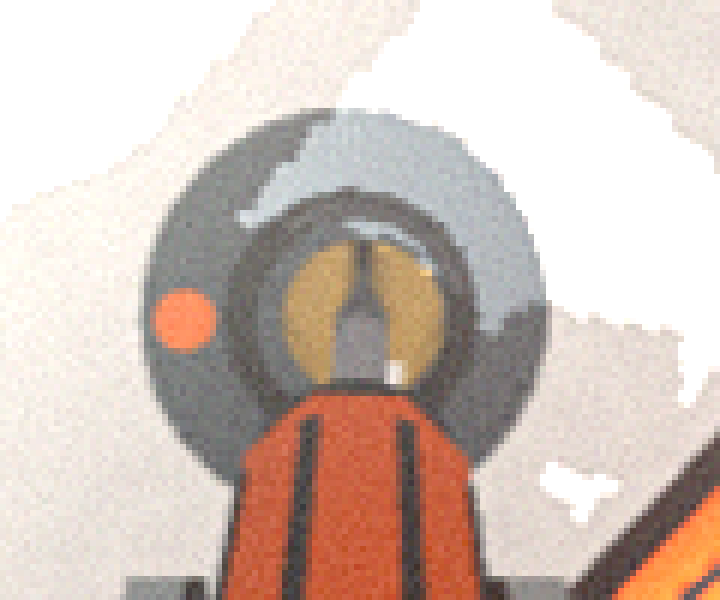

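View pics/s3z.png

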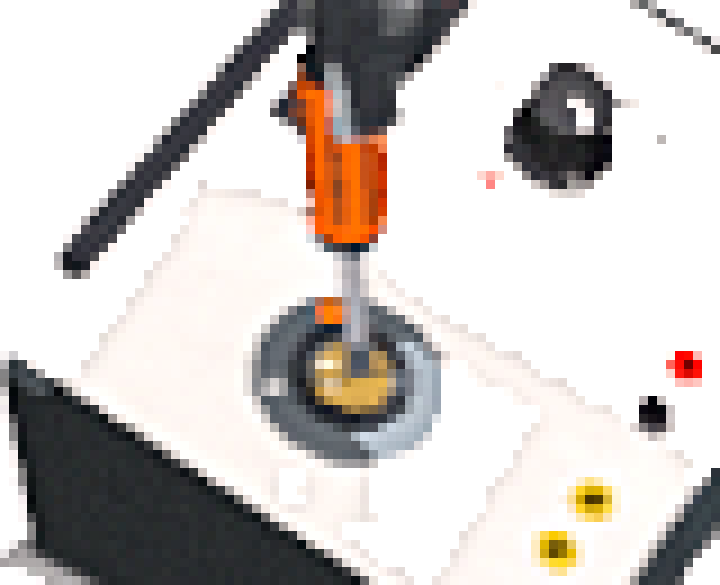

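>>> play_rows:
  moves:
    - {"x":0,"y":0,"z":-0.1,"turn":0,"jaw":2}
    - {"x":0,"y":0,"z":-0.1,"turn":0,"jaw":2}
    - {"x":0,"y":0,"z":0,"turn":0,"jaw":2}

```text
t: 10.68
tool_pos: [0.5959, -0.0508, 0.1802]
tool_rot: [-1.531, -0.418, 0.415]
contact_force: [-0.8, -0.3, 3.5]
opening: 0.0241
```

```bash
python3 - <<'E'
from fit import *
np.set_printoptions(precision=4,suppress=True)
D=[pickle.load(open(f'w{i}.pkl','rb')) for i in (6,7,8,10)]
# orange dot
px=[(240+267/4,120+364/4),(270+201/6,150+231/6),(270+191/6,150+296/6),(270+185/6,150+321/6)]
print('orange',tri(list(zip(D,px))))
px=[(240+319/4,120+281/4),(270+348/6,150+225/6),(270+352/6,150+291/6),(270+352/6,150+307/6)]
print('collar ring outer',tri(list(zip(D,px))))
print('panel z at orange',P0, )
r=tri(list(zip(D,px)))[0];print((r-P0)@NRM)
E
```

```text
orange (array([ 0.6146, -0.0688,  0.0865]), [0.39047407277654006, 0.22995325079103224, 0.20378880971825414, 0.1678919411335901])
collar ring outer (array([ 0.602 , -0.0455,  0.0785]), [0.2376613965893671, 0.32584418235379, 0.4220291431624006, 0.871317499572472])
panel z at orange [ 0.5697 -0.1136  0.0765]
-0.0014799158493827747
```

>>> play_rows:
  moves:
    - {"x":-0.055,"y":0.06,"z":0.05,"turn":-6,"jaw":2}
    - {"x":-0.055,"y":0.06,"z":0,"turn":-6,"jaw":2}
    - {"x":-0.04,"y":0.07,"z":0,"turn":-6,"jaw":2}
    - {"x":-0.04,"y":0.07,"z":0,"turn":-6,"jaw":2}
    - {"x":-0.025,"y":0.08,"z":0,"turn":-6,"jaw":2}
    - {"x":-0.025,"y":0.08,"z":0,"turn":-6,"jaw":2}
    - {"x":0,"y":0,"z":0,"turn":0,"jaw":2}

```text
t: 11.27
tool_pos: [0.5932, -0.0469, 0.1802]
tool_rot: [-1.57, 0.076, -0.078]
contact_force: [-0.8, 0.2, 2.5]
opening: 0.0242
```

```bash
python3 look.py w11 270 390 150 250 6; python3 - <<'E'
from h import *
a=cv2.imread('pics/w11z.png');cv2.imwrite('pics/w11z.png',np.clip(a*1.8,0,255).astype(np.uint8))
print(ctrl.get_obs()['wrist_torque'])
E
```

```text
11.2667 [ 0.5932 -0.0469  0.1802] [-0.7802  0.2427  2.5273] 0.024227540759787097 84.35862606341209
tip pred [[327.2988 193.4456]]
[-0.04389485  0.14470336  0.05239399]
```

View pics/w11z.png

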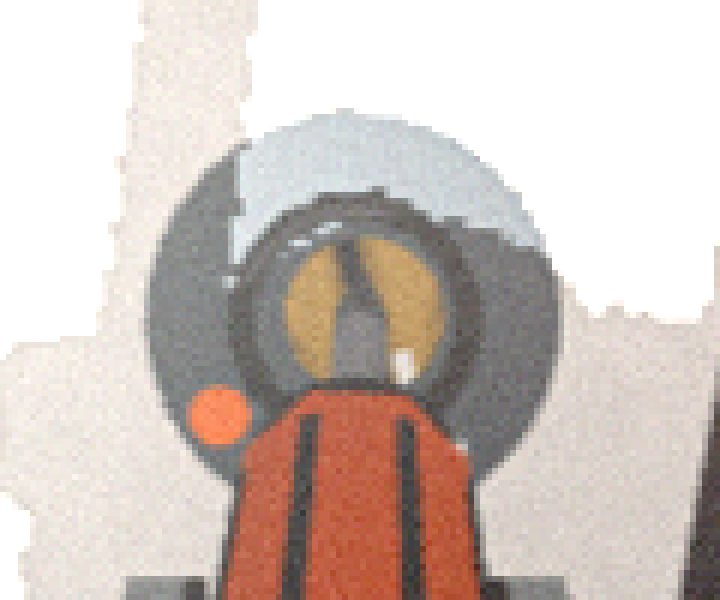

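>>> play_rows:
  moves:
    - {"x":-0.01,"y":0.08,"z":0,"turn":-6,"jaw":2}
    - {"x":-0.01,"y":0.08,"z":0,"turn":-6,"jaw":2}
    - {"x":0.01,"y":0.08,"z":0,"turn":-6,"jaw":2}
    - {"x":0.01,"y":0.08,"z":0,"turn":-6,"jaw":2}
    - {"x":0.025,"y":0.08,"z":0,"turn":-6,"jaw":2}
    - {"x":0.025,"y":0.08,"z":0,"turn":-6,"jaw":2}
    - {"x":0.04,"y":0.07,"z":0,"turn":-6,"jaw":2}
    - {"x":0.04,"y":0.07,"z":0,"turn":-6,"jaw":2}

```text
t: 11.98
tool_pos: [0.5945, -0.0407, 0.1802]
tool_rot: [-1.444, 0.73, -0.732]
contact_force: [-0.7, -0.9, 3.7]
opening: 0.0244
```

>>> play_rows:
  moves:
    - {"x":0.025,"y":0.03,"z":0,"turn":-3,"jaw":2}
    - {"x":0.025,"y":0.03,"z":0,"turn":-3,"jaw":2}
    - {"x":0,"y":0,"z":0,"turn":0,"jaw":2}

```text
t: 12.23
tool_pos: [0.595, -0.04, 0.1802]
tool_rot: [-1.415, 0.808, -0.809]
contact_force: [-1.6, -0.1, 4.2]
opening: 0.024
```

```bash
python3 look.py w12 270 390 150 250 6; python3 - <<'E'
from h import *
a=cv2.imread('pics/w12z.png');cv2.imwrite('pics/w12z.png',np.clip(a*1.8,0,255).astype(np.uint8))
print(ctrl.get_obs()['wrist_torque'])
E
```

```text
12.2333 [ 0.595  -0.04    0.1802] [-1.5555 -0.0893  4.2469] 0.02399718654319826 30.525370653078568
tip pred [[326.5611 193.6944]]
[-0.00109295  0.27146937  0.03330443]
```

View pics/w12z.png

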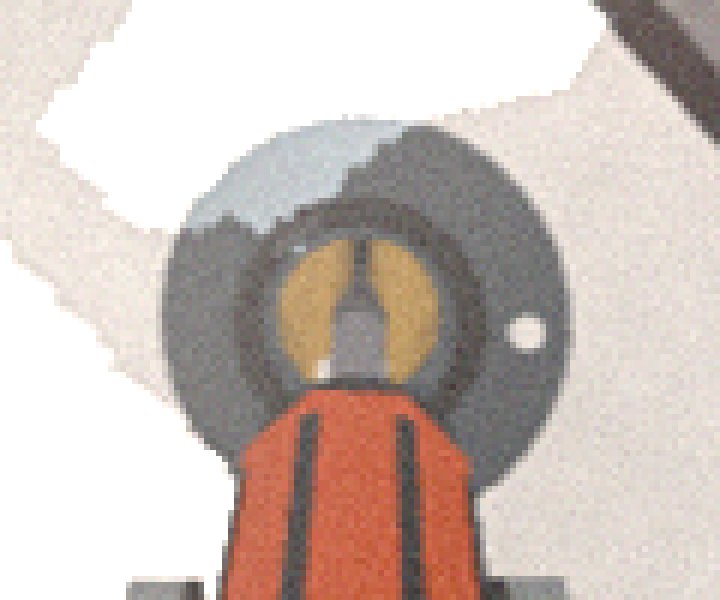

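>>> play_rows:
  moves:
    - {"x":0.02,"y":0.03,"z":0,"turn":-3,"jaw":2}
    - {"x":0.01,"y":0.03,"z":0,"turn":-3,"jaw":2}
    - {"x":0,"y":0,"z":0,"turn":0,"jaw":2}

```text
t: 12.53
tool_pos: [0.5952, -0.0394, 0.1801]
tool_rot: [-1.382, 0.888, -0.889]
contact_force: [-0.9, 0.1, 4.4]
opening: 0.0242
```

```bash
python3 look.py w13 270 390 150 250 6; python3 - <<'E'
from h import *
a=cv2.imread('pics/w13z.png');cv2.imwrite('pics/w13z.png',np.clip(a*1.8,0,255).astype(np.uint8))
print(ctrl.get_obs()['wrist_torque'])
E
```

```text
12.5333 [ 0.5952 -0.0394  0.1801] [-0.9464  0.0578  4.357 ] 0.02415266200291597 24.533988953735584
tip pred [[326.4938 193.7502]]
[-0.03614853  0.27821396  0.01149172]
```

View pics/w13z.png

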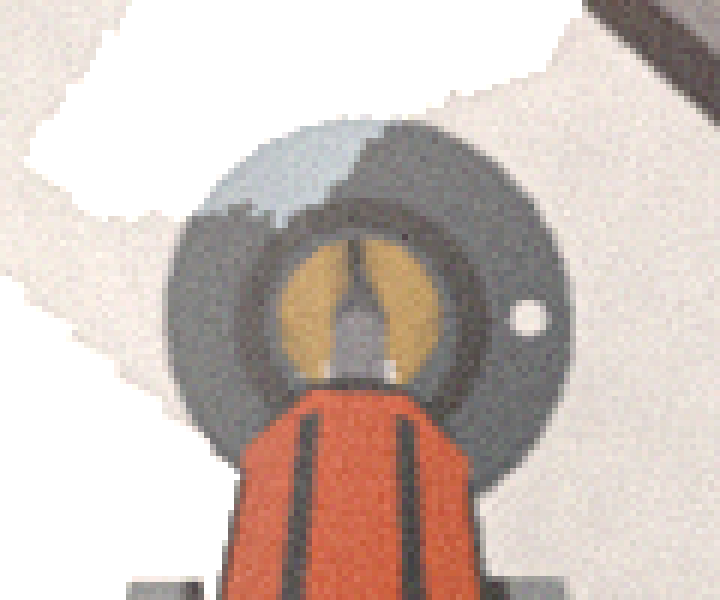

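>>> play_rows:
  moves:
    - {"x":0,"y":-0.02,"z":0.1,"turn":4,"jaw":2}
    - {"x":0,"y":0,"z":0.8,"turn":0,"jaw":2}
    - {"x":0,"y":0,"z":1.5,"turn":0,"jaw":2}
    - {"x":0,"y":0,"z":2.0,"turn":3,"jaw":2}
    - {"x":0,"y":1,"z":2.0,"turn":6,"jaw":2}
    - {"x":-0.4,"y":2,"z":1.0,"turn":6,"jaw":2}
    - {"x":-0.5,"y":2.5,"z":0.5,"turn":6,"jaw":2}
    - {"x":-0.5,"y":2.5,"z":0,"turn":6,"jaw":2}

```text
t: 13.25
tool_pos: [0.5815, 0.0409, 0.2601]
tool_rot: [-1.519, 0.467, -0.471]
contact_force: [0.2, -0.2, -1.4]
opening: 0.0243
```

>>> play_rows:
  moves:
    - {"x":-0.5,"y":2.5,"z":0,"turn":6,"jaw":2}
    - {"x":-0.5,"y":2.5,"z":0,"turn":2,"jaw":2}
    - {"x":-0.5,"y":2.5,"z":0,"turn":0,"jaw":2}
    - {"x":-0.7,"y":2.2,"z":0,"turn":0,"jaw":2}
    - {"x":-0.6,"y":1.5,"z":0,"turn":0,"jaw":2}
    - {"x":-0.4,"y":1,"z":0,"turn":0,"jaw":2}
    - {"x":0,"y":0,"z":0,"turn":0,"jaw":2}
    - {"x":0,"y":0,"z":0,"turn":0,"jaw":2}

```text
t: 13.92
tool_pos: [0.5489, 0.1624, 0.2581]
tool_rot: [-1.541, 0.363, -0.363]
contact_force: [-0.4, 0.7, -1.4]
opening: 0.0242
```

```bash
python3 look.py w14 250 410 110 250 5; python3 - <<'E'
from h import *
a=cv2.imread('pics/w14z.png');cv2.imwrite('pics/w14z.png',np.clip(a*1.5,0,255).astype(np.uint8))
E
```

```text
13.9167 [0.5489 0.1624 0.2581] [-0.3646  0.6947 -1.3627] 0.02418913846859269 63.48015776511415
tip pred [[327.0498 193.5739]]
```

View pics/w14z.png

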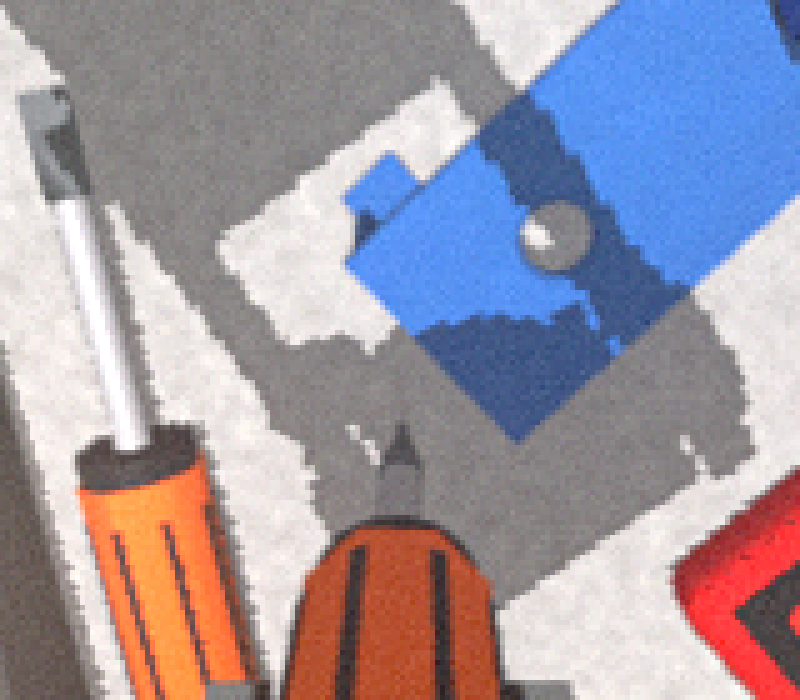

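View pics/w14.png

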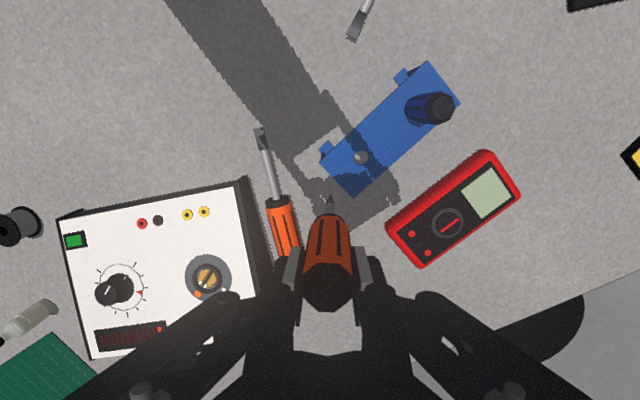

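```bash
python3 - <<'E'
from fit import *
np.set_printoptions(precision=4,suppress=True)
d=pickle.load(open('w14.pkl','rb'));o,R=tool();p=o['tool_pos'];x=R[:,0];z=R[:,2]
H=atz(d,(361.2,157.4),.09)
zt=p[2]-.1015
nc=atz(d,(330.4,195.),zt);tip=nc+x*.005
print(p,'hole',H,'tip',tip,'e',(tip-p)@x,(tip-p)@z)
print('needed shift tip->hole',H-tip,'TCP target',p+H-tip)
E
```

```text
[0.5491 0.1619 0.2582] hole [0.5448 0.2082 0.09  ] tip [0.5561 0.1624 0.1567] e 0.005984340514633429 0.003586013992328828
needed shift tip->hole [-0.0113  0.0458 -0.0667] TCP target [0.5378 0.2077 0.1915]
```

>>> play_rows:
  moves:
    - {"x":-0.2,"y":1,"z":0,"turn":0,"jaw":2}
    - {"x":-0.4,"y":1.6,"z":0,"turn":0,"jaw":2}
    - {"x":-0.3,"y":1.2,"z":-0.5,"turn":0,"jaw":2}
    - {"x":-0.2,"y":0.8,"z":-1.5,"turn":0,"jaw":2}
    - {"x":0,"y":0,"z":-1.5,"turn":0,"jaw":2}
    - {"x":0,"y":0,"z":-1,"turn":0,"jaw":2}
    - {"x":0,"y":0,"z":0,"turn":0,"jaw":2}
    - {"x":0,"y":0,"z":0,"turn":0,"jaw":2}

```text
t: 14.63
tool_pos: [0.5376, 0.2083, 0.2126]
tool_rot: [-1.541, 0.365, -0.363]
contact_force: [-0.4, 0.4, -2.1]
opening: 0.0243
```

```bash
python3 look.py w15 250 410 110 250 5; python3 - <<'E'
from h import *
a=cv2.imread('pics/w15z.png');cv2.imwrite('pics/w15z.png',np.clip(a*1.7,0,255).astype(np.uint8))
E
```

```text
14.6333 [0.5376 0.2083 0.2126] [-0.3721  0.3632 -2.0893] 0.024291145511421877 63.4155725093466
tip pred [[327.1029 193.702 ]]
```

View pics/w15z.png

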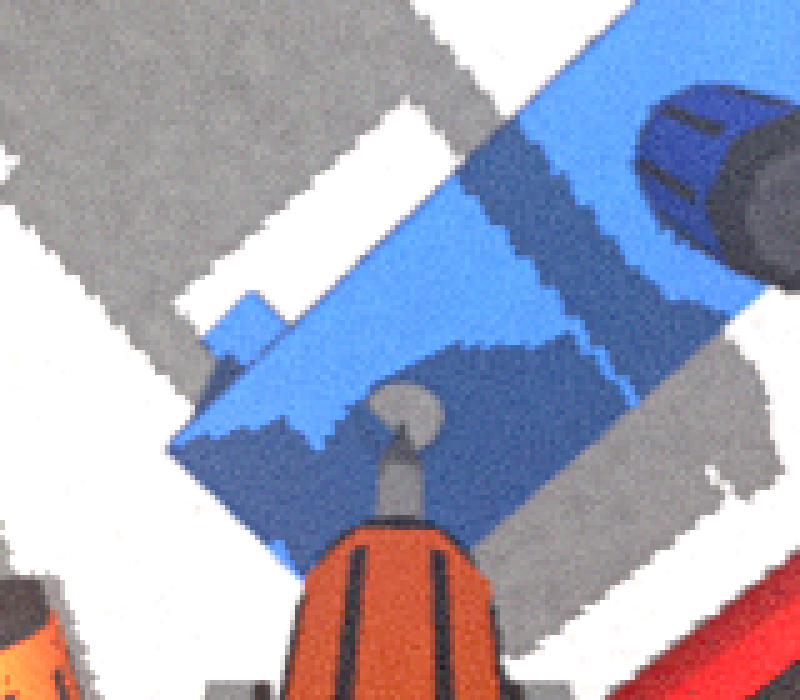

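```bash
python3 - <<'E'
from fit import *
np.set_printoptions(precision=4,suppress=True)
d=pickle.load(open('w15.pkl','rb'));o,R=tool();p=o['tool_pos'];x=R[:,0];z=R[:,2]
H=atz(d,(331.,193.4),.09);nc=atz(d,(330.4,195.),p[2]-.1015);tip=nc+x*.005
print(p,H,tip,H-tip)
E
```

```text
[0.5382 0.2084 0.2137] [0.5445 0.2093 0.09  ] [0.5443 0.2084 0.1122] [ 0.0001  0.0009 -0.0222]
```

>>> play_rows:
  moves:
    - {"x":0,"y":0.1,"z":-0.5,"turn":0,"jaw":2}
    - {"x":0,"y":0,"z":-1.5,"turn":0,"jaw":2}
    - {"x":0,"y":0,"z":-1.5,"turn":0,"jaw":2}
    - {"x":0.05,"y":-0.02,"z":-1.5,"turn":0,"jaw":2}
    - {"x":0.05,"y":-0.02,"z":-1.5,"turn":0,"jaw":2}
    - {"x":0.05,"y":-0.02,"z":-1.5,"turn":0,"jaw":2}
    - {"x":0,"y":0,"z":-0.7,"turn":0,"jaw":2}
    - {"x":0,"y":0,"z":0,"turn":0,"jaw":2}

```text
t: 15.35
tool_pos: [0.5385, 0.2086, 0.1248]
tool_rot: [-1.541, 0.366, -0.362]
contact_force: [0.3, -0.7, -1.9]
opening: 0.0244
```

>>> play_rows:
  moves:
    - {"x":0,"y":0,"z":-0.3,"turn":0,"jaw":2}
    - {"x":0,"y":0,"z":-0.3,"turn":0,"jaw":2}
    - {"x":0,"y":0,"z":-0.1,"turn":0,"jaw":2}
    - {"x":0,"y":0,"z":0,"turn":0,"jaw":2}

```text
t: 15.68
tool_pos: [0.5398, 0.2091, 0.12]
tool_rot: [-1.54, 0.363, -0.364]
contact_force: [0.2, -0.0, -0.7]
opening: 0.024
```

```bash
python3 look.py w16 240 420 180 340 4; python3 - <<'E'
from h import *
a=cv2.imread('pics/w16z.png');cv2.imwrite('pics/w16z.png',np.clip(a*1.7,0,255).astype(np.uint8))
E
```

```text
15.6833 [0.5398 0.2091 0.12  ] [ 0.2338 -0.041  -0.6641] 0.02404942120175013 63.43921940785402
tip pred [[326.9432 193.4925]]
```

View pics/w16z.png

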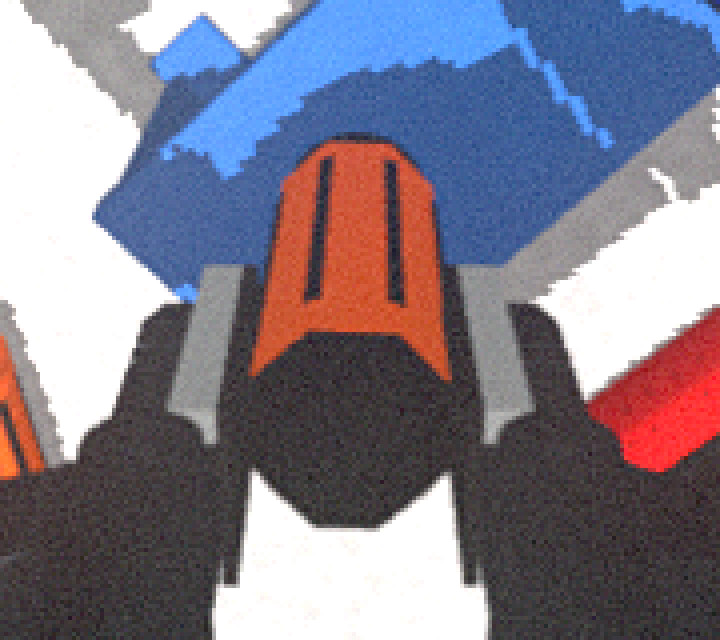

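>>> play_rows:
  moves:
    - {"x":0,"y":0,"z":-0.15,"turn":0,"jaw":2}
    - {"x":0,"y":0,"z":-0.15,"turn":0,"jaw":2}
    - {"x":0,"y":0,"z":0,"turn":0,"jaw":2}

```text
t: 15.98
tool_pos: [0.5396, 0.209, 0.1166]
tool_rot: [-1.54, 0.363, -0.364]
contact_force: [-0.6, -0.6, -1.2]
opening: 0.0243
```

>>> play_rows:
  moves:
    - {"x":0,"y":0,"z":-0.15,"turn":0,"jaw":2}
    - {"x":0,"y":0,"z":-0.1,"turn":0,"jaw":2}
    - {"x":0,"y":0,"z":0,"turn":0,"jaw":2}

```text
t: 16.23
tool_pos: [0.5403, 0.209, 0.1164]
tool_rot: [-1.54, 0.362, -0.365]
contact_force: [-2.8, -1.4, 8.1]
opening: 0.0243
```

Contact at the grasp height: the shoulder is on the plate. I'll release slowly.

>>> play_rows:
  moves:
    - {"x":0,"y":0,"z":0.1,"turn":0,"jaw":2.4}
    - {"x":0,"y":0,"z":0,"turn":0,"jaw":2.8}
    - {"x":0,"y":0,"z":0,"turn":0,"jaw":3.5}
    - {"x":0,"y":0,"z":0,"turn":0,"jaw":4.5}
    - {"x":0,"y":0,"z":0,"turn":0,"jaw":6}
    - {"x":0,"y":0,"z":0,"turn":0,"jaw":6}

```text
t: 16.73
tool_pos: [0.5394, 0.2089, 0.1147]
tool_rot: [-1.54, 0.364, -0.363]
contact_force: [0.0, -0.3, 0.4]
opening: 0.0601
```

```bash
python3 look.py w17 240 420 180 340 4; python3 - <<'E'
from h import *
a=cv2.imread('pics/w17z.png');cv2.imwrite('pics/w17z.png',np.clip(a*1.7,0,255).astype(np.uint8))
E
```

```text
16.7333 [0.5394 0.2089 0.1147] [ 0.0342 -0.2867  0.394 ] 0.06005291060246734 63.43422527056661
tip pred [[326.9748 193.6049]]
```

View pics/w17z.png

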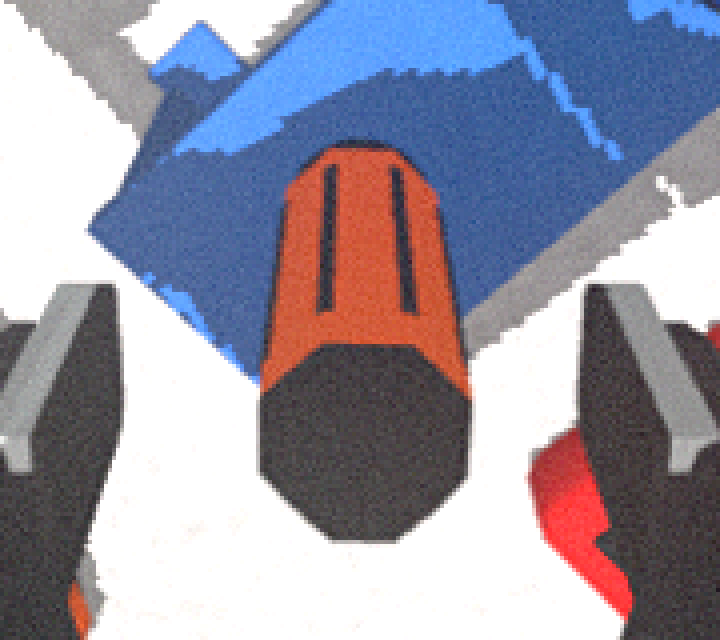

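>>> play_rows:
  moves:
    - {"x":0,"y":0,"z":2,"turn":0,"jaw":6}
    - {"x":0,"y":0,"z":3,"turn":0,"jaw":6}
    - {"x":0,"y":0,"z":3.5,"turn":0,"jaw":6}
    - {"x":0,"y":-1,"z":3,"turn":0,"jaw":6}
    - {"x":0,"y":-3,"z":0,"turn":0,"jaw":6}
    - {"x":0.3,"y":-3.5,"z":0,"turn":0,"jaw":6}
    - {"x":0.3,"y":-4,"z":0,"turn":0,"jaw":6}
    - {"x":0.3,"y":-4,"z":0,"turn":6,"jaw":6}

```text
t: 17.45
tool_pos: [0.5484, 0.0528, 0.2303]
tool_rot: [-1.553, 0.278, -0.28]
contact_force: [1.7, -1.3, 0.5]
opening: 0.0601
```

>>> play_rows:
  moves:
    - {"x":0.3,"y":-4,"z":0,"turn":6,"jaw":6}
    - {"x":0.3,"y":-4,"z":0,"turn":6,"jaw":6}
    - {"x":0.3,"y":-4,"z":0,"turn":6,"jaw":6}
    - {"x":0.3,"y":-3,"z":0,"turn":6,"jaw":6}
    - {"x":0,"y":-2,"z":0,"turn":6,"jaw":6}
    - {"x":0,"y":-1,"z":0,"turn":6,"jaw":6}
    - {"x":0,"y":0,"z":0,"turn":5,"jaw":6}
    - {"x":0,"y":0,"z":0,"turn":0,"jaw":6}

```text
t: 18.12
tool_pos: [0.5604, -0.127, 0.2297]
tool_rot: [-1.552, -0.279, 0.28]
contact_force: [0.4, 0.3, 0.3]
opening: 0.0603
```

```bash
python3 look.py w18 200 400 80 230 4; python3 - <<'E'
from h import *
for q in ['knob_grip','knob_pointer','index_tip']: print(q,[(np.round(r['point'],1),round(r['score'],2)) for r in pinpoint('wrist',q)])
E
```

```text
18.1167 [ 0.5604 -0.127   0.2297] [0.4295 0.2923 0.2597] 0.06032062805302341 110.42003016461884
tip pred [[327.4962 193.7344]]
knob_grip [(array([292.3, 167.9]), 0.93), (array([560.6, 238.7]), 0.24)]
knob_pointer [(array([308.8, 164.4]), 0.62)]
index_tip [(array([305.2, 183.6]), 0.76)]
```

View pics/w18.png

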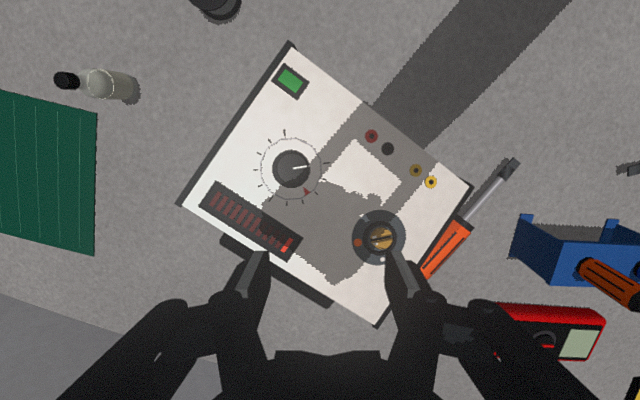

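View zoom.

```bash
python3 - <<'E'
from fit import *
np.set_printoptions(precision=4,suppress=True)
d=pickle.load(open('w18.pkl','rb'))
a=d['img'][125:215,245:345,::-1];cv2.imwrite('pics/w18zz.png',cv2.resize(np.clip(a*1.3,0,255).astype(np.uint8),None,fx=7,fy=6,interpolation=3)) if 0 else cv2.imwrite('pics/w18zz.png',cv2.resize(a,None,fx=6.5,fy=6.5,interpolation=3))
print(onpanel(d,(292.3,167.9),.020))
E
```

```text
[ 0.5553 -0.1678  0.0973]
```

View pics/w18zz.png

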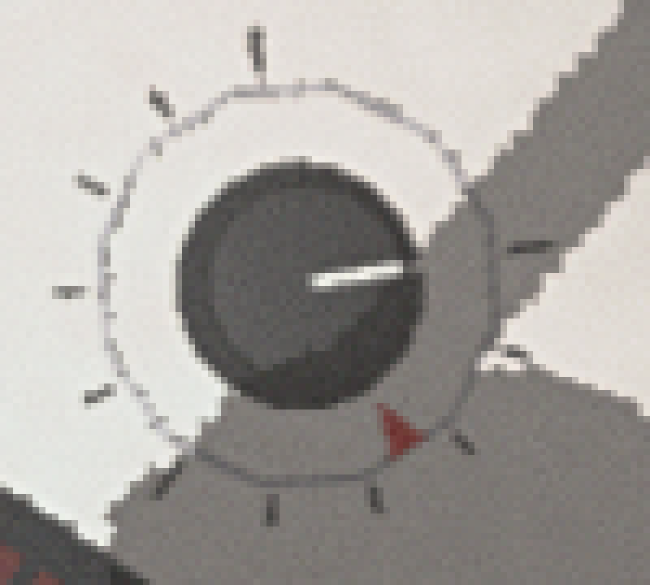

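```bash
cat > ang.py <<'E'
from fit import *
def pc(d,p,h):
    q=onpanel(d,p,h)-P0; return np.array([q@UP,q@LEFT])
E
python3 - <<'E'
from ang import *
np.set_printoptions(precision=4,suppress=True)
d=pickle.load(open('w18.pkl','rb'))
t=lambda x,y:(245+x/6.5,125+y/6.5)
# ring pts
ring=[(100,290),(497,270),(262,88),(290,482),(152,148),(440,140),(175,440),(475,370)]
R=np.array([pc(d,t(*p),0) for p in ring]);
A=np.c_[2*R,np.ones(len(R))];s=np.linalg.lstsq(A,(R**2).sum(1),rcond=None)[0];c=s[:2];print('centre',c,'rad',np.linalg.norm(R-c,axis=1))
a=lambda q:-np.degrees(np.arctan2(q[1],q[0]))
C=P0+UP*c[0]+LEFT*c[1];print('world axis base',C,'grip',C+NRM*.02)
for n,p,h in [('ptr tip',(408,267),.005),('ptr in',(312,283),.030),('idx tip',(380,405),.002),('idx base',(405,445),.002)]:
    q=pc(d,t(*p),h)-c;print(n,np.linalg.norm(q),a(q))
for p in [(530,247),(515,350),(465,440),(375,497),(270,508),(168,483)]:
    q=pc(d,t(*p),0)-c;print(p,np.linalg.norm(q),a(q))
S,T=pickle.load(open('cams.pkl','rb'))
print('T knob',onpanel(T,(160+645/3,110+248/3),0.03),'vs',C+NRM*.03)
E
```

```text
centre [ 0.0064 -0.056 ] rad [0.0335 0.0336 0.0334 0.0337 0.0334 0.0342 0.0339 0.0331]
world axis base [ 0.5608 -0.1693  0.0781] grip [ 0.5559 -0.1679  0.0975]
ptr tip 0.017990946978576262 -134.06189879695737
ptr in 0.000766827413771221 -102.03122202845088
idx tip 0.024282641074377522 -67.49684059811194
idx base 0.03235590461978314 -67.23571142892192
(530, 247) 0.03981796139980248 -134.2775687830374
(515, 350) 0.038323591107770685 -107.88802308234601
(465, 440) 0.03861334147979075 -81.12724709900387
(375, 497) 0.038389592828121925 -53.48010804565709
(270, 508) 0.038447965272480934 -26.298959684537778
(168, 483) 0.04055597465735959 -0.5612471415829244
T knob [ 0.5557 -0.1678  0.1078] vs [ 0.5534 -0.1672  0.1071]
```

>>> play_rows:
  moves:
    - {"x":0,"y":-1,"z":0,"turn":-1,"jaw":5}
    - {"x":-0.2,"y":-1.5,"z":-1,"turn":-1,"jaw":5}
    - {"x":-0.2,"y":-1.2,"z":-2,"turn":0,"jaw":5}
    - {"x":-0.1,"y":-0.4,"z":-3,"turn":0,"jaw":5}
    - {"x":0,"y":0,"z":-2.5,"turn":0,"jaw":5}
    - {"x":0,"y":0,"z":-1.5,"turn":0,"jaw":5}
    - {"x":0,"y":0,"z":0,"turn":0,"jaw":5}
    - {"x":0,"y":0,"z":0,"turn":0,"jaw":5}
  squeeze: 20

```text
t: 18.98
tool_pos: [0.555, -0.167, 0.1293]
tool_rot: [-1.555, -0.251, 0.253]
contact_force: [-0.8, 0.1, 0.0]
opening: 0.0503
```

```bash
python3 look.py w19 220 440 130 330 3.5
```

```text
18.9833 [ 0.555  -0.167   0.1293] [-0.7582  0.1137  0.0183] 0.050300019567655736 108.39544973491446
tip pred [[327.3564 193.8709]]
```

View pics/w19z.png

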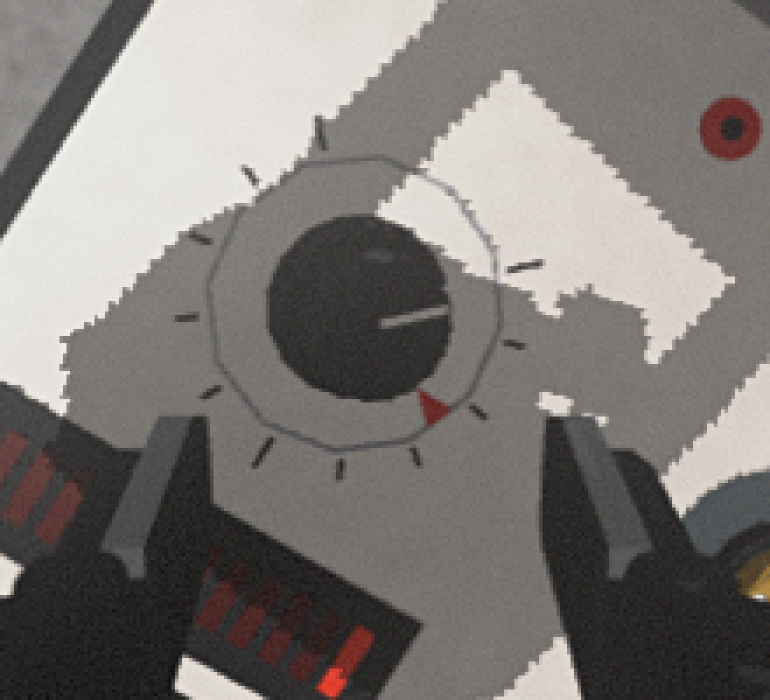

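>>> play_rows:
  moves:
    - {"x":0,"y":-0.05,"z":-1,"turn":0,"jaw":5}
    - {"x":0,"y":0,"z":-1.2,"turn":0,"jaw":5}
    - {"x":0,"y":0,"z":-1.0,"turn":0,"jaw":5}
    - {"x":0,"y":0,"z":-0.6,"turn":0,"jaw":5}
    - {"x":0,"y":0,"z":0,"turn":0,"jaw":5}
    - {"x":0,"y":0,"z":0,"turn":0,"jaw":5}

```text
t: 19.53
tool_pos: [0.555, -0.1673, 0.0911]
tool_rot: [-1.555, -0.252, 0.254]
contact_force: [0.7, -0.1, 0.8]
opening: 0.0501
```

```bash
python3 look.py w20 220 440 130 330 3.5
```

```text
19.5333 [ 0.555  -0.1673  0.0911] [ 0.7332 -0.1085  0.8081] 0.050080046926220506 108.4391859880307
tip pred [[327.411 193.81 ]]
```

View pics/w20z.png

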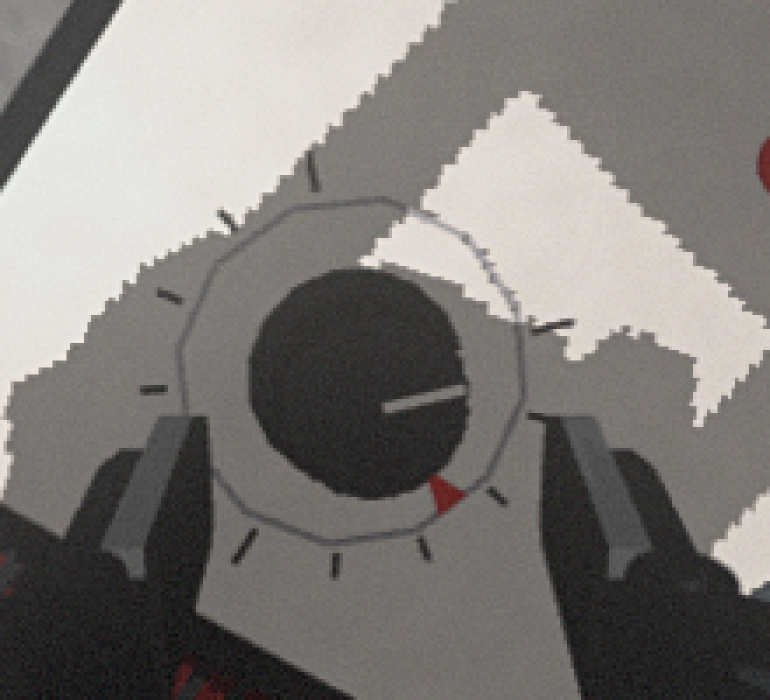

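>>> play_rows:
  moves:
    - {"x":0,"y":0,"z":0,"turn":0,"jaw":4}
    - {"x":0,"y":0,"z":0,"turn":0,"jaw":3.4}
    - {"x":0,"y":0,"z":0,"turn":0,"jaw":2.9}
    - {"x":0,"y":0,"z":0,"turn":0,"jaw":2.6}
    - {"x":0,"y":0,"z":0,"turn":0,"jaw":2.6}
  squeeze: 20

```text
t: 20.0
tool_pos: [0.5557, -0.1676, 0.0923]
tool_rot: [-1.556, -0.253, 0.252]
contact_force: [0.4, -0.3, 0.2]
opening: 0.0258
```

```bash
python3 look.py w21 220 440 130 330 3.5
```

```text
20.0 [ 0.5557 -0.1676  0.0923] [ 0.3949 -0.2571  0.1629] 0.02577328434212742 108.43619069060313
tip pred [[327.5117 193.6576]]
```

View pics/w21z.png

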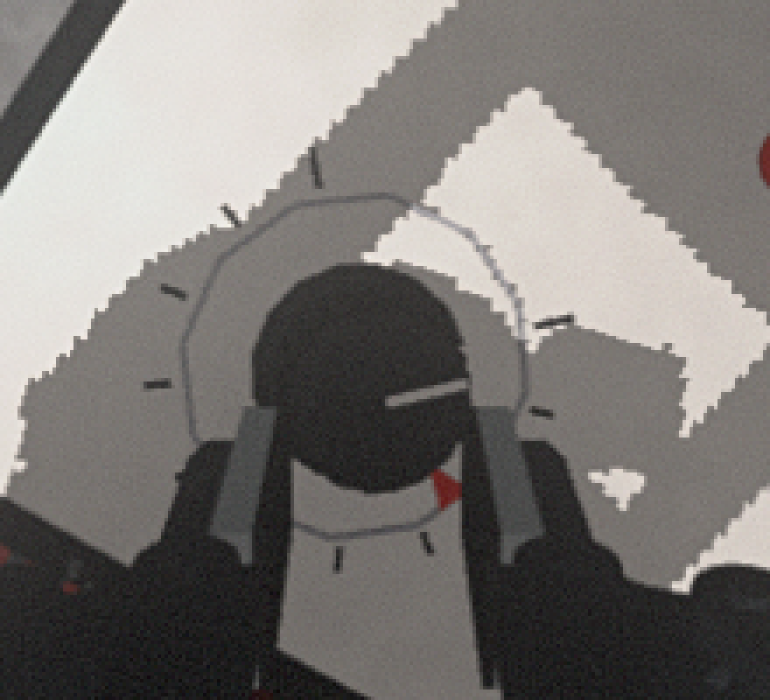

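```bash
python3 - <<'E'
from ang import *
np.set_printoptions(precision=1,suppress=True)
d=pickle.load(open('w21.pkl','rb'));o,R=tool();p=o['tool_pos'];x=R[:,0];z=R[:,2]
zz=lambda P:((proj(d,P)-[220,130])*3.5)
C=np.array([.5608,-.1693,.0781])
print('tcp',zz([p,p+x*.011,p-x*.011,p+z*.013,p-z*.013,p+z*.013+[0,0,.019]]))
print('axis 0,5,30',zz([C,C+NRM*.005,C+NRM*.03]))
im=cv2.imread('pics/w21z.png')
for h,r,c in [(0.005,.021,(0,255,0)),(.005,.016,(255,0,0)),(.03,.016,(0,0,255))]:
    t=np.linspace(0,6.28,60);P=C+NRM*h+r*(np.cos(t)[:,None]*UP+np.sin(t)[:,None]*LEFT)
    cv2.polylines(im,[zz(P).astype(int).reshape(-1,1,2)],True,c,1)
cv2.circle(im,tuple(int(v) for v in zz([p])[0]),4,(0,255,255),-1)
cv2.imwrite('pics/w21o.png',im)
E
```

```text
tcp [[377.4 377.2]
 [377.3 432. ]
 [377.5 320.3]
 [449.5 377.2]
 [305.3 377.2]
 [457.4 425.7]]
axis 0,5,30 [[360.4 367.8]
 [363.8 373. ]
 [383.8 403.5]]
```

View pics/w21o.png

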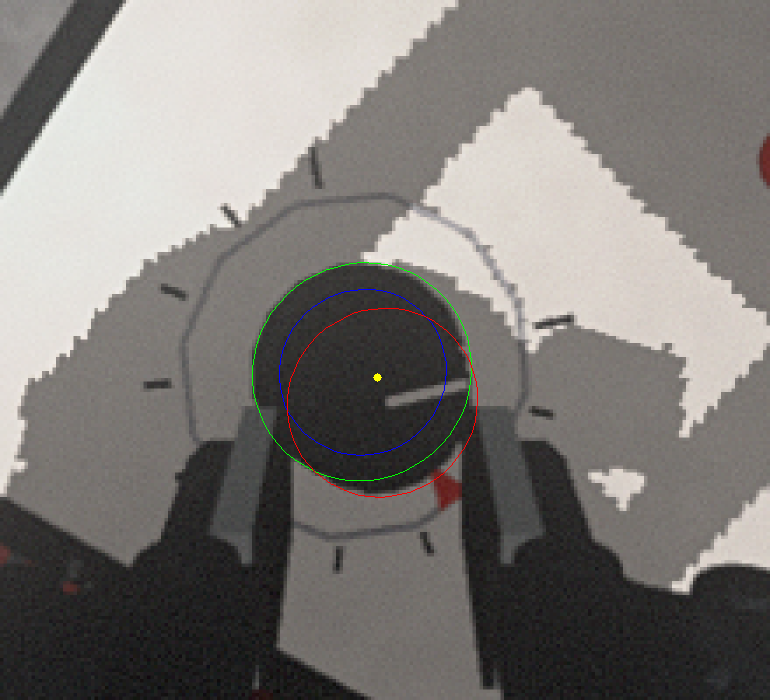

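```bash
python3 - <<'E'
from fit import *
s=shot('side','s4');o,R=tool();p=proj(s,[o['tool_pos']])[0];print(p)
im=cv2.resize(np.clip(s['img'][130:200,290:380,::-1]*1.5,0,255).astype(np.uint8),None,fx=8,fy=8,interpolation=0)
C=np.array([.5608,-.1693,.0781])
zz=lambda P:((proj(s,P)-[290,130])*8)
for h,r,c in [(0.005,.021,(0,255,0)),(.03,.016,(0,0,255))]:
    t=np.linspace(0,6.28,60);P=C+NRM*h+r*(np.cos(t)[:,None]*UP+np.sin(t)[:,None]*LEFT)
    cv2.polylines(im,[zz(P).astype(int).reshape(-1,1,2)],True,c,1)
x=R[:,0];z=R[:,2];P=np.array([o['tool_pos']+a*.011*x+b*.013*z+[0,0,h] for h in (0,.05) for b in (1,-1) for a in (1,-1)])
for q in zz(P): cv2.circle(im,(int(q[0]),int(q[1])),3,(255,0,255),-1)
cv2.imwrite('pics/s4z.png',im)
E
```

```text
[333.49047037 172.94925214]
```

View pics/s4z.png

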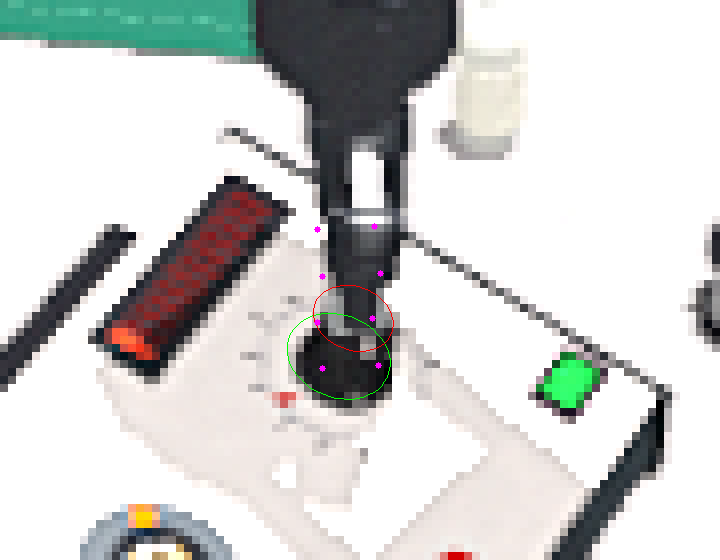

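>>> play_rows:
  moves:
    - {"x":0,"y":0,"z":0,"turn":0,"jaw":2.2}
    - {"x":0,"y":0,"z":0,"turn":0,"jaw":2.0}

```text
t: 20.27
tool_pos: [0.5555, -0.1675, 0.092]
tool_rot: [-1.556, -0.252, 0.253]
contact_force: [0.1, -0.2, 0.9]
opening: 0.02
```

```bash
python3 look.py w22 270 390 180 300 6; python3 - <<'E'
from h import *
a=cv2.imread('pics/w22z.png');cv2.imwrite('pics/w22z.png',np.clip(a*2.5,0,255).astype(np.uint8))
E
```

```text
20.2667 [ 0.5555 -0.1675  0.092 ] [ 0.1055 -0.2389  0.8545] 0.01997485938981523 108.4367002117348
tip pred [[327.517 193.664]]
```

View pics/w22z.png

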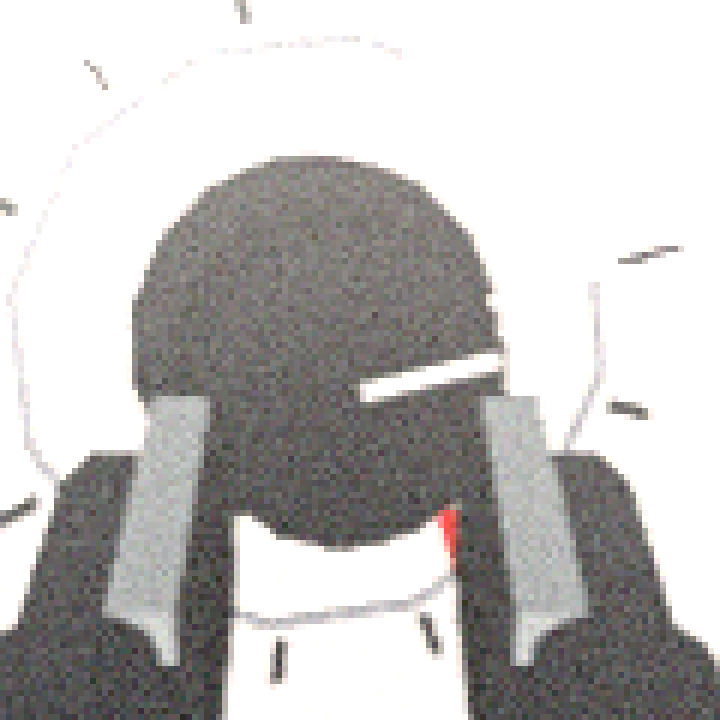

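```bash
python3 - <<'E'
from ang import *
np.set_printoptions(precision=1,suppress=True)
d=pickle.load(open('w22.pkl','rb'));o,R=tool();p=o['tool_pos'];x=R[:,0];z=R[:,2]
for h in (0,.01,.015,.02,.025,.03,.035): print(h,proj(d,[p-x*.011+z*.016+[0,0,h],p+z*.016+[0,0,h],p-x*.006+z*.016+[0,0,h]]))
E
```

```text
0 [[353.6 221.6]
 [353.1 237.9]
 [353.4 229.1]]
0.01 [[355.1 227.8]
 [354.5 244.8]
 [354.8 235.6]]
0.015 [[355.8 231.2]
 [355.3 248.6]
 [355.6 239.2]]
0.02 [[356.7 234.7]
 [356.  252.5]
 [356.4 242.9]]
0.025 [[357.5 238.5]
 [356.9 256.7]
 [357.2 246.9]]
0.03 [[358.5 242.5]
 [357.8 261.2]
 [358.2 251.1]]
0.035 [[359.5 246.7]
 [358.7 265.9]
 [359.1 255.5]]
```

>>> play_rows:
  moves:
    - {"x":0,"y":0,"z":0,"turn":0,"jaw":4.6}
    - {"x":0,"y":0,"z":0,"turn":0,"jaw":4.6}
    - {"x":0,"y":0,"z":-0.3,"turn":0,"jaw":4.6}
    - {"x":0,"y":0,"z":-0.3,"turn":0,"jaw":4.6}
    - {"x":0,"y":0,"z":0,"turn":0,"jaw":4.6}

```text
t: 20.73
tool_pos: [0.5549, -0.1673, 0.085]
tool_rot: [-1.555, -0.251, 0.254]
contact_force: [0.2, -1.0, -0.8]
opening: 0.0463
```

>>> play_rows:
  moves:
    - {"x":0,"y":0,"z":0,"turn":0,"jaw":3.6}
    - {"x":0,"y":0,"z":0,"turn":0,"jaw":2.8}
    - {"x":0,"y":0,"z":0,"turn":0,"jaw":2.6}
    - {"x":0,"y":0,"z":0,"turn":0,"jaw":2.6}

```text
t: 21.07
tool_pos: [0.5556, -0.1676, 0.0861]
tool_rot: [-1.556, -0.253, 0.252]
contact_force: [0.3, 0.0, 0.1]
opening: 0.0257
```

>>> play_rows:
  moves:
    - {"x":0,"y":0,"z":0,"turn":0,"jaw":4.6}
    - {"x":0,"y":0,"z":0,"turn":0,"jaw":4.6}
    - {"x":0,"y":0,"z":-0.3,"turn":0,"jaw":4.6}
    - {"x":0,"y":0,"z":-0.2,"turn":0,"jaw":4.6}
    - {"x":0,"y":0,"z":0,"turn":0,"jaw":4.6}

```text
t: 21.48
tool_pos: [0.555, -0.1674, 0.0802]
tool_rot: [-1.555, -0.252, 0.253]
contact_force: [-0.3, -0.0, -0.8]
opening: 0.046
```

```bash
python3 look.py w23 220 440 130 330 3.5;  python3 look.py s5 290 380 130 200 8 side; python3 - <<'E'
from h import *
for n in ('w23z','s5z'):
  a=cv2.imread(f'pics/{n}.png');cv2.imwrite(f'pics/{n}.png',np.clip(a*2,0,255).astype(np.uint8))
E
```

```text
21.4833 [ 0.555  -0.1674  0.0802] [-0.3146 -0.0395 -0.8103] 0.04599474124708759 108.43904155820682
tip pred [[327.4193 193.744 ]]
21.5333 [ 0.5551 -0.1674  0.0804] [ 0.9025  0.0705 -0.3118] 0.04614684331652592 108.43493278863488
tip pred [[333.4696 196.7247]]
```

View pics/w23z.png

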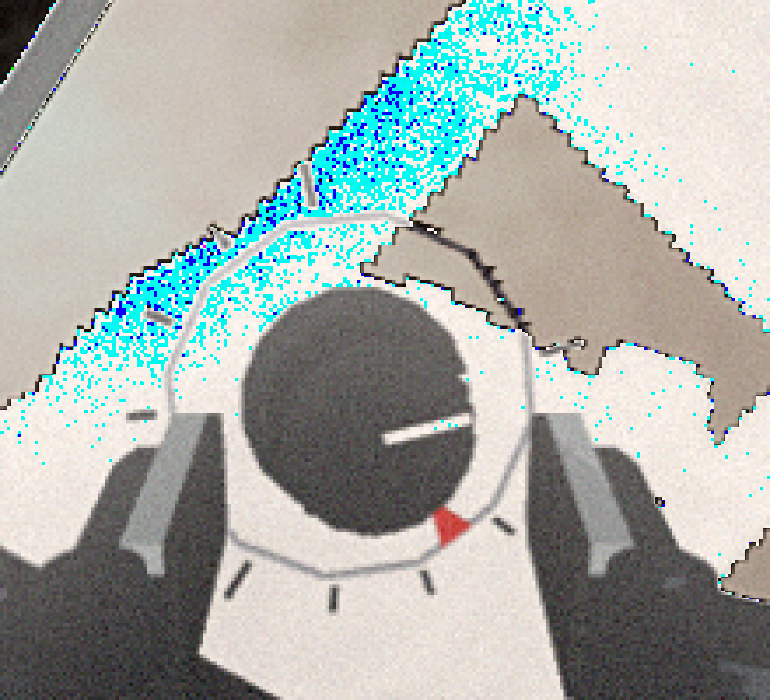

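View pics/s5z.png

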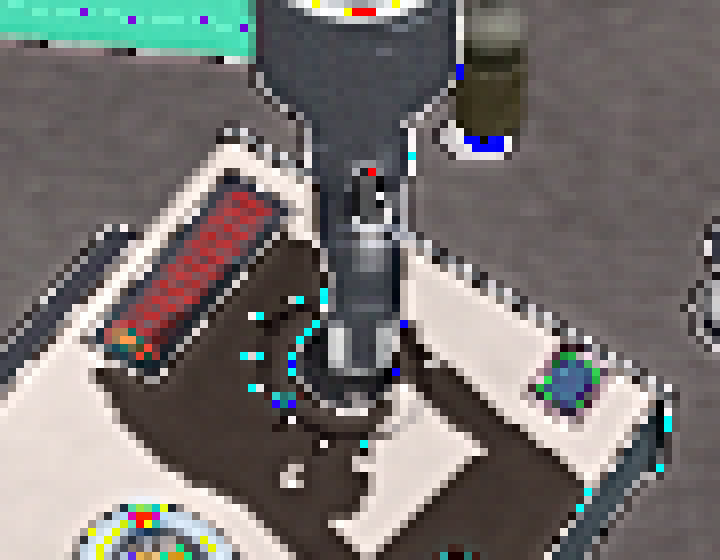

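>>> play_rows:
  moves:
    - {"x":0,"y":0,"z":-0.3,"turn":0,"jaw":4.6}
    - {"x":0,"y":0,"z":-0.3,"turn":0,"jaw":4.6}
    - {"x":0,"y":0,"z":0,"turn":0,"jaw":3.6}
    - {"x":0,"y":0,"z":0,"turn":0,"jaw":2.8}
    - {"x":0,"y":0,"z":0,"turn":0,"jaw":2.6}
    - {"x":0,"y":0,"z":0,"turn":0,"jaw":2.6}

```text
t: 22.08
tool_pos: [0.556, -0.1694, 0.077]
tool_rot: [-1.56, -0.253, 0.253]
contact_force: [-2.2, -4.2, 5.7]
opening: 0.0261
```

>>> play_rows:
  moves:
    - {"x":0,"y":0,"z":0.1,"turn":0,"jaw":3.6}
    - {"x":0,"y":0,"z":0,"turn":0,"jaw":4.6}
    - {"x":0,"y":0,"z":0,"turn":0,"jaw":4.6}
    - {"x":0,"y":0,"z":-0.4,"turn":0,"jaw":4.6}
    - {"x":0,"y":0,"z":-0.4,"turn":0,"jaw":4.6}
    - {"x":0,"y":0,"z":0,"turn":0,"jaw":4.6}

```text
t: 22.58
tool_pos: [0.5545, -0.167, 0.0663]
tool_rot: [-1.554, -0.251, 0.254]
contact_force: [0.0, 1.2, 0.1]
opening: 0.046
```

```bash
python3 look.py w24 220 440 130 330 3.5
```

```text
22.5833 [ 0.5545 -0.167   0.0663] [0.0473 1.2043 0.0865] 0.04600581493984096 108.44378278586439
tip pred [[327.2843 193.8694]]
```

View pics/w24z.png

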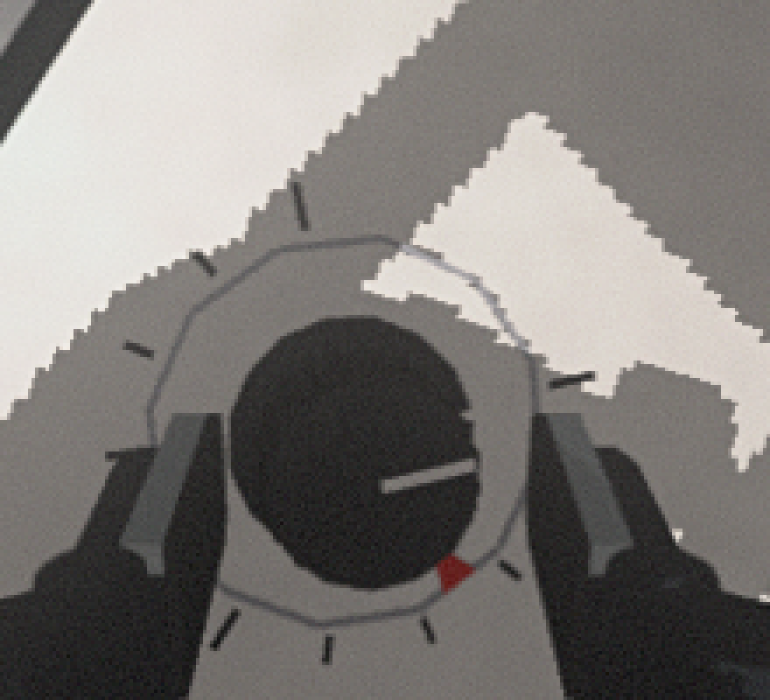

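>>> play_rows:
  moves:
    - {"x":0,"y":0,"z":-0.3,"turn":0,"jaw":4.6}
    - {"x":0,"y":0,"z":0,"turn":0,"jaw":4.0}
    - {"x":0,"y":0,"z":0,"turn":0,"jaw":3.4}
    - {"x":0,"y":0,"z":0,"turn":0,"jaw":2.8}
    - {"x":0,"y":0,"z":0,"turn":0,"jaw":2.4}
    - {"x":0,"y":0,"z":0,"turn":0,"jaw":2.4}

```text
t: 23.13
tool_pos: [0.5555, -0.168, 0.065]
tool_rot: [-1.557, -0.252, 0.252]
contact_force: [0.2, -2.3, -1.9]
opening: 0.0315
```

>>> play_rows:
  moves:
    - {"x":0,"y":0,"z":0,"turn":-3,"jaw":2.4}
    - {"x":0,"y":0,"z":0,"turn":-5,"jaw":2.4}
    - {"x":0,"y":0,"z":0,"turn":-6,"jaw":2.4}
    - {"x":0,"y":0,"z":0,"turn":-6,"jaw":2.4}
    - {"x":0,"y":0,"z":0,"turn":-6,"jaw":2.4}
    - {"x":0,"y":0,"z":0,"turn":-6,"jaw":2.4}
    - {"x":0,"y":0,"z":0,"turn":0,"jaw":2.4}

```text
t: 23.72
tool_pos: [0.5559, -0.1682, 0.0648]
tool_rot: [-1.564, 0.187, -0.189]
contact_force: [2.9, -4.7, -4.4]
opening: 0.031
```

```bash
python3 look.py w25 220 440 130 330 3.5; python3 -c "
from h import *
print(ctrl.get_obs()['wrist_torque'])"
```

```text
23.7167 [ 0.5559 -0.1682  0.0648] [ 2.8744 -4.723  -4.4175] 0.030975518920185414 76.30822657449495
tip pred [[327.2189 193.4217]]
[-0.5341971  -0.49141076  0.06088699]
```

View pics/w25z.png

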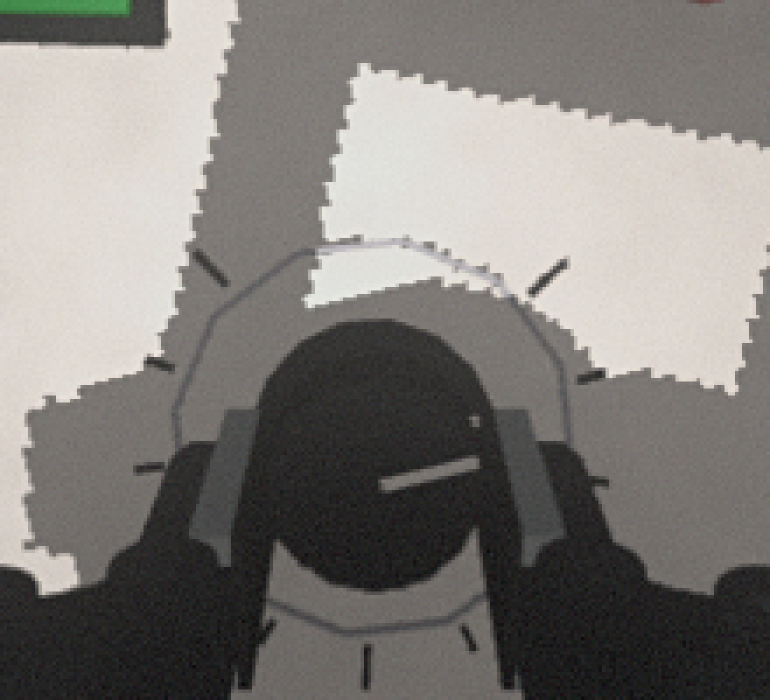

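>>> play_rows:
  moves:
    - {"x":0,"y":0,"z":0,"turn":-5,"jaw":2.4}
    - {"x":0,"y":0,"z":0,"turn":-6,"jaw":2.4}
    - {"x":0,"y":0,"z":0,"turn":-6,"jaw":2.4}
    - {"x":0,"y":0,"z":0,"turn":-6,"jaw":2.4}
    - {"x":0,"y":0,"z":0,"turn":-6,"jaw":2.4}
    - {"x":0,"y":0,"z":0,"turn":-6,"jaw":2.4}
    - {"x":0,"y":0,"z":0,"turn":0,"jaw":2.4}
    - {"x":0,"y":0,"z":0,"turn":0,"jaw":2.4}

```text
t: 24.43
tool_pos: [0.5553, -0.1681, 0.0658]
tool_rot: [-1.469, 0.66, -0.66]
contact_force: [-5.1, -3.9, 2.4]
opening: 0.0309
```

```bash
python3 look.py w26 220 440 130 330 3.5; python3 -c "
from h import *
print(ctrl.get_obs()['wrist_torque'])"
```

```text
24.4333 [ 0.5553 -0.1681  0.0658] [-5.1171 -3.8534  2.423 ] 0.030854485299171706 41.604629881857974
tip pred [[326.8189 193.6762]]
[-0.16718483  0.10863027  0.10358681]
```

View pics/w26z.png

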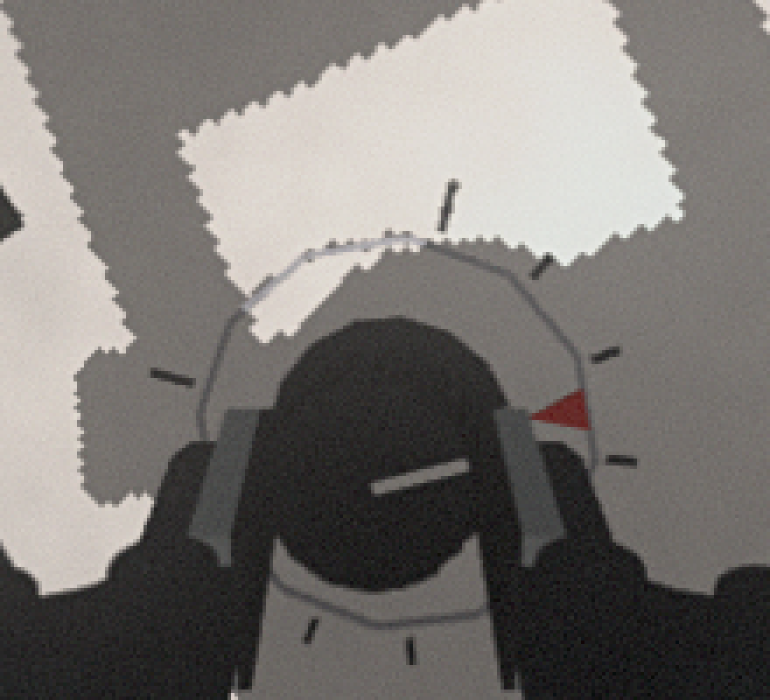

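```bash
python3 - <<'E'
from ang import *
c=np.array([.0064,-.056]);a=lambda q:-np.degrees(np.arctan2(q[1],q[0]))
for n,i,o_,ix,t in [('w18',(312,283),(405,268),(380,405),lambda x,y:(245+x/6.5,125+y/6.5)),('w26',(373,489),(468,464),(530,415),lambda x,y:(220+x/3.5,130+y/3.5))]:
    d=pickle.load(open(n+'.pkl','rb'));I=pc(d,t(*i),.03);O=pc(d,t(*o_),.03);X=pc(d,t(*ix),.002)
    print(n,'in',I-c,'dir',a(O-I),np.linalg.norm(O-I),'from c',a(O-c),'idx',a(X-c),np.linalg.norm(X-c))
E
```

```text
w18 in [-0.00015273  0.0007044 ] dir -134.10409157244104 0.014596736948807854 from c -132.67071494580043 idx -67.4400857129737 0.024243258301694534
w26 in [0.00078828 0.00050493] dir -75.21715304197626 0.014044272230395604 from c -72.75569870160525 idx -68.23906895037035 0.023391244012449585
```

>>> play_rows:
  moves:
    - {"x":0,"y":0,"z":0,"turn":-4,"jaw":2.4}
    - {"x":0,"y":0,"z":0,"turn":-3,"jaw":2.4}
    - {"x":0,"y":0,"z":0,"turn":0,"jaw":2.4}
    - {"x":0,"y":0,"z":0,"turn":0,"jaw":2.4}

```text
t: 24.82
tool_pos: [0.5551, -0.168, 0.0662]
tool_rot: [-1.437, 0.754, -0.753]
contact_force: [-5.1, -2.8, 4.4]
opening: 0.0306
```

```bash
python3 look.py w27 220 440 130 330 3.5
```

```text
24.8167 [ 0.5551 -0.168   0.0662] [-5.0806 -2.7902  4.4398] 0.03056348024014871 34.61253217196135
tip pred [[326.7775 193.741 ]]
```

View pics/w27z.png

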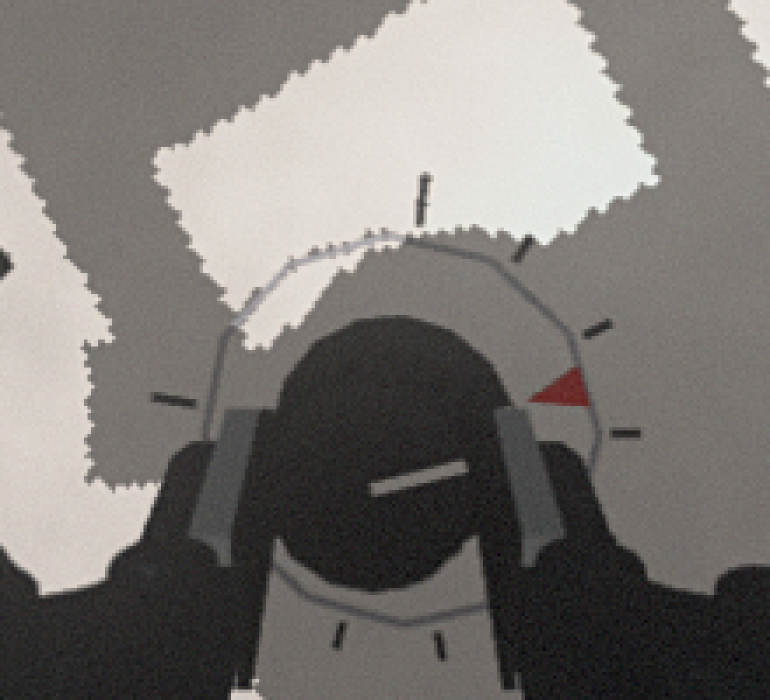

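```bash
python3 - <<'E'
from ang import *
c=np.array([.0064,-.056]);a=lambda q:-np.degrees(np.arctan2(q[1],q[0]));t=lambda x,y:(220+x/3.5,130+y/3.5)
d=pickle.load(open('w27.pkl','rb'));I=pc(d,t(370,490),.03);O=pc(d,t(466,465),.03);X=pc(d,t(529,400),.002);print(a(O-I),a(O-c),a(X-c))
E
```

```text
-68.78735415220729 -66.2801853834564 -67.37136188945423
```

>>> play_rows:
  moves:
    - {"x":0,"y":0,"z":0,"turn":0,"jaw":3.2}
    - {"x":0,"y":0,"z":0,"turn":0,"jaw":3.8}
    - {"x":0,"y":0,"z":0,"turn":0,"jaw":4.6}
    - {"x":0,"y":0,"z":0,"turn":0,"jaw":4.6}
    - {"x":0,"y":0,"z":1,"turn":0,"jaw":4.6}
    - {"x":0,"y":0,"z":2,"turn":0,"jaw":4.6}
    - {"x":0,"y":0,"z":2,"turn":0,"jaw":4.6}
    - {"x":0,"y":0,"z":1,"turn":0,"jaw":4.6}

```text
t: 25.53
tool_pos: [0.557, -0.1679, 0.1285]
tool_rot: [-1.435, 0.752, -0.759]
contact_force: [0.7, -0.6, 1.4]
opening: 0.0461
```

>>> play_rows:
  moves:
    - {"x":-1,"y":1,"z":2,"turn":0,"jaw":4.6}
    - {"x":-2,"y":2,"z":2,"turn":0,"jaw":4.6}
    - {"x":-1,"y":1,"z":1,"turn":0,"jaw":4.6}
    - {"x":0,"y":0,"z":0,"turn":0,"jaw":4.6}
    - {"x":0,"y":0,"z":0,"turn":0,"jaw":4.6}

```text
t: 25.95
tool_pos: [0.516, -0.1274, 0.176]
tool_rot: [-1.435, 0.753, -0.757]
contact_force: [-0.2, 0.4, -0.3]
opening: 0.0459
```

```bash
python3 look.py w28 220 440 130 330 3.5; python3 - <<'E'
from h import *
for q in ['knob_grip','knob_pointer','index_tip']: print(q,[(np.round(r['point'],1),round(r['score'],2)) for r in pinpoint('wrist',q)])
E
```

```text
25.95 [ 0.516  -0.1274  0.176 ] [-0.1657  0.4473 -0.3285] 0.04594882237067947 34.499042663073446
tip pred [[326.5224 193.4369]]
knob_grip [(array([338. , 256.8]), 0.62)]
knob_pointer [(array([359.2, 247.6]), 0.92)]
index_tip [(array([363.1, 244.7]), 0.56)]
```

View pics/w28.png

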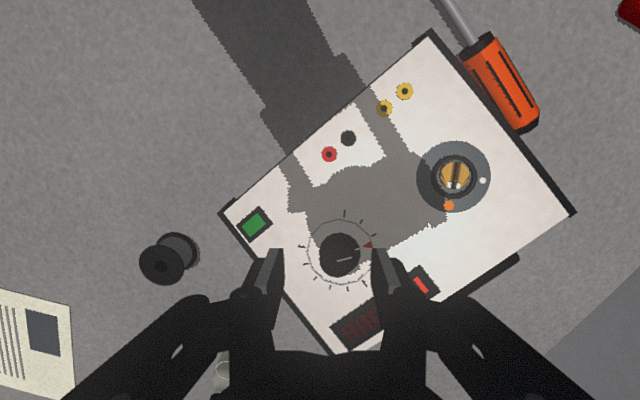

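```bash
python3 - <<'E'
from ang import *
d=pickle.load(open('w28.pkl','rb'))
cv2.imwrite('pics/w28zz.png',cv2.resize(d['img'][205:305,290:400,::-1],None,fx=7,fy=6,interpolation=3)) if 0 else cv2.imwrite('pics/w28zz.png',cv2.resize(d['img'][210:300,295:395,::-1],None,fx=6.5,fy=6.5,interpolation=3))
E
```

```text
(no output)
```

View pics/w28zz.png

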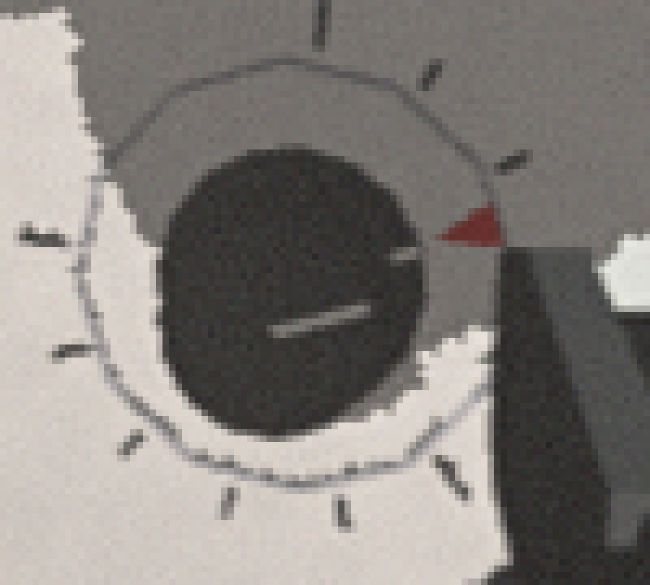

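```bash
python3 - <<'E'
from ang import *
d=pickle.load(open('w28.pkl','rb'));t=lambda x,y:(295+x/6.5,210+y/6.5);a=lambda q:-np.degrees(np.arctan2(q[1],q[0]))
ring=[(80,265),(285,60),(490,180),(300,485),(180,92),(190,455),(103,170),(398,88),(410,460)]
R=np.array([pc(d,t(*p),0) for p in ring]);A=np.c_[2*R,np.ones(len(R))];s=np.linalg.lstsq(A,(R**2).sum(1),rcond=None)[0];c=s[:2]
print(c,np.linalg.norm(R-c,axis=1))
I=pc(d,t(270,332),.03);O=pc(d,t(367,309),.03);S=pc(d,t(416,250),.005);S1=pc(d,t(392,258),.005);X=pc(d,t(438,238),.002);B=pc(d,t(500,224),.002)
for c in (c,np.array([.0064,-.056])): print('top line',a(O-I),'in',I-c,'skirt tip',a(S-c),np.linalg.norm(S-c),'skirt line',a(S-S1),'idx tip',a(X-c),np.linalg.norm(X-c),'base',a(B-c))
E
```

```text
[ 0.00743328 -0.05619927] [0.03399045 0.03396403 0.03400334 0.03370985 0.03362951 0.03406785
 0.03401267 0.03395241 0.03391407]
top line -67.15470899540178 in [-0.00015202  0.00046288] skirt tip -69.21814650663353 0.02008282801168175 skirt line -71.98179954082921 idx tip -69.58934672047222 0.02343940670262174 base -68.59049164678694
top line -67.15470899540178 in [0.00088127 0.00026361] skirt tip -66.28917503134359 0.02028964998753309 skirt line -71.98179954082921 idx tip -67.07254020588023 0.023635802164339987 base -66.8071965547087
```

```bash
python3 look.py s6 200 420 140 340 3.5 side; python3 look.py t6 160 420 110 290 3 top; python3 - <<'E'
from fit import *
S=pickle.load(open('s6.pkl','rb'))
print('grip pred in s0',proj(S,[[.5445,.209,.137],[.5445,.209,.17],[.5445,.209,.09]]))
for q in ['driver_grip','cross_driver_grip']: print(q,[(np.round(r['point'],1),round(r['score'],2)) for r in pinpoint('side',q)])
E
```

```text
26.15 [ 0.5153 -0.1278  0.1736] [-0.8965  0.0094 -0.4031] 0.04590018114089883 34.41748815474371
tip pred [[343.0892 188.5153]]
26.2 [ 0.5153 -0.1278  0.1737] [ 0.419  -0.1347  0.5694] 0.04581059400761059 34.409869329553686
tip pred [[357.5122 210.0438]]
grip pred in s0 [[302.26403803 266.73504405]
 [301.48977795 259.5253869 ]
 [303.29999412 276.38032534]]
driver_grip [(array([379.8, 381.6]), 0.96), (array([297.6, 239. ]), 0.8), (array([302.7, 267.3]), 0.73)]
cross_driver_grip [(array([302.7, 297.7]), 0.51), (array([243.8, 306.1]), 0.19)]
```

View pics/s6z.png

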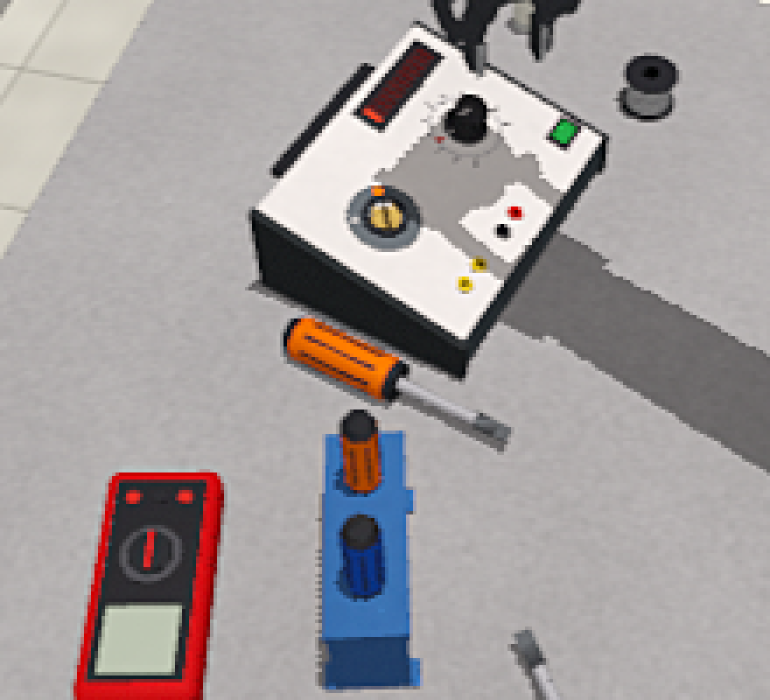

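View pics/t6z.png

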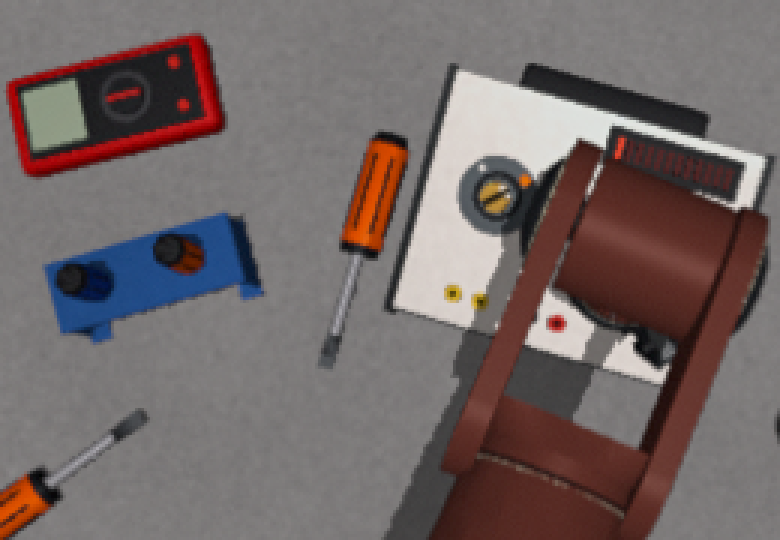

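```bash
python3 -c "
from h import *
print(finish_job(), ctrl.get_obs()['t'])"
```

```text
the job is handed in; nothing more can be done
the job is handed in; nothing more can be done
```

The bench supply is ready and I handed the job in at about 26 s of the 67 s allowed; the handover gave no verdict.

- **Selector:** I turned it a quarter turn clockwise with the small orange screwdriver while the knob was still at zero. Turning the blade a further 6° left the slot still, so it is at its stop. The wrist, side and top pictures show the white end at the orange dot.
- **Screwdriver:** It is back in its rack hole, upright and released. The shoulder touched the plate at the same height I had gripped it from. The driver tilted about 3° in the gripper while I held it.
- **Knob:** Measured from the last wrist picture, the pointer is about 1° (0.02 rad) from the red marker. One reading, from the short visible piece of the pointer on the skirt, came out about 5° (0.09 rad) off, which is still inside the 0.12 rad limit. I had to add 7° after the first turn came up short.
- **Finger length:** The fingertips turned out to end about 30 mm above the reported TCP. My first three attempts to grip the knob closed on air, and a fourth touched the knob's top with about 6 N. Lowering the gripper fixed it.
- **Other things:** In the final pictures the red marker, blue screwdriver and multimeter look unmoved. The spool and bottle were not rechecked separately, but the arm's path stayed clear of them. The two larger orange screwdrivers fell over soon after the start, with no contact felt from the arm, and are lying on the bench.

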